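# Clear the batt, nest the tea bowls and set the other pots on the ware board

## Robot

A 6-joint arm with a two-finger parallel gripper is mounted at the origin on a cart in front of the work surface, level with it; the furniture and walls round the work are solid. World frame = base frame: x ahead of the robot, y to its left, z up, the work surface at z = 0. Lengths are in m, angles in rad, forces in N, time in s.
With the tool pointing down it reaches from about 0.4 to 0.825 m from the base axis. Payload 7 kg.
Tool frame: the origin (TCP) lies on the mounting face of the last link; the fingertips stand tip_reach ahead of it and the grasp point (between the pads) lies 155 mm ahead of it (tip_reach is the distance from the TCP to the fingertips, in m); z points along the fingers, y is the line along which they close (so a half turn about z gives the same grasp; the last joint's range is limited). The gripper opens to 85 mm and grips with 20 to 120 N. Pads are 22 mm wide; open, the fingers measure 114 mm over their backs; the gripper's body (76 mm by 85 mm) begins 54 mm behind the grasp point. The pads swing forward as they close: fully open they stand 13 mm farther back than shut.
Start: joints at [-1.035, 0.359, 0.012, 0, -1.224, -0.288], TCP at [0.166, -0.654, 0.405] pointing down, gripper open.
Joint ranges: [-3.07, 3.07], [-1.43, 2.12], [-1.02, 1.25], [-3.03, 1.67], [-3.05, -0], [-3.03, 3.03]. Speed limits (rad/s): [2.39, 2.39, 3.01, 3.14, 3.14, 3.14].

## Interface

Orientations are given as a 3x3 rotation matrix whose columns are the frame's x, y, z axes.
In Python, from station import * gives the robot as it stands. The module is installed in compiled form; this text tells all that it offers.
- The arm moves only by the tool play_rows, never from a script. Its arguments are lists of equal length, an entry for each row: "claw": the opening, from 0 (shut) to 1 (fully open); "xyz": the shift along the tool's x, y, z in cm, a list of three; "rot": the turn, a rotation vector about the tool's x, y, z in rad, a list of three. In form: {"claw": [claw, ...], "xyz": [[dx, dy, dz], ...], "rot": [[ax, ay, az], ...]}. A call has exactly 8 rows; each row shifts and turns the commanded pose from where the row before left it, along the tool's axes as they then stand; what a row does not reach is not made up. A row lasts 1/10 s, in which the tool goes at most 50 mm and 8.59 degrees, less where a joint would pass 70% of its speed; a pose out of reach is approached as far as the arm can. A call with a gripper value outside its range is refused whole. The fingers move at their own pace and stop on an object; "force" is the grip in N (left out, the last holds). Time passes only in rows, so rows that do not move let the fingers close, or fill a call up. It gives the time, the measured TCP pose, the force, the opening and the grip force at its end, in the units of the state.
- get_state(): the state, without advancing time (a new reading comes with each control period).
- read_camera(name): name is "side" or "top" or "wrist"; returns a dict with "img" (480x640x3 uint8, red, green, blue), "range_z" (480x640 float32, m along the optical axis (not along the pixel's ray), 0 where there is no reading), "intrinsics" (3x3 intrinsics, pixels), "extrinsics" (4x4, takes a point from camera to world coordinates). Camera axes: x right, y down, z forward; pixel columns grow to the right and rows downward; lengths in m; the calibration is good to about 2 mm. A picture is of the moment at which its call begins.
- hand_in(): hands the job in; it is judged then, once.
The state is a dict: "clock": time; "q": joint angles; "dq": joint speeds; "joint_torque": joint torques, N m; "tool_pos": TCP position; "orientation": TCP orientation; "contact_force": force on the tool from outside, world axes, zero at the start; "ft_torque": the same for the moment, N m; "gripper_width": opening from 0.0 (shut) to 1.0 (fully open); "gripper_force": force on a finger pad.
Only numpy, scipy, OpenCV 4.12 (cv2) and the standard library are available. Lean on these libraries where they do the work, as an engineer would, in place of code of your own. Each camera call takes 0.05 s, during which the arm holds its last target. There are 200 camera calls.

## Task

The batch has been checked, so clear it away: first hang the wooden arch gauge that stands on the round batt astride the bar of the steel stand, hanging free with one leg on each side; only after that nest all the small open tea bowls in front of the ware board and the bar into one stack, right way up, on the batt. Stand the small pots among them that will not nest (the round-bellied ones and the little bottle) upright inside the lip of the ware board, each on its own foot, at any time, and leave the stamp, the brass weight and the wooden rib where they are.

Things in the scene. Friction and masses are not known exactly. Their poses are not given: they have to be found in the camera images.
- gauge: wooden arch gauge, an upside-down U 108 mm wide (its x), 143 mm high, 90 g, weight low: legs at x = +-48 mm with cross feet (44 mm along y, 10 mm high), inner span 84 mm, crown 16 mm thick (y), its inner face pitched from 60 mm high at the legs to 88 mm in the middle; on top a grip tab 22 (x) by 14 mm (y), 99 to 143 mm high. Origin under the middle at foot level. Starts standing on the batt
- gauge_apex (a point): highest point of the arch's inner face, in the middle, 88 mm above the gauge's feet; hung up, it lies 7 mm above the middle line of the bar
- gauge_grip (a point): middle of the grip tab, 128 mm above the gauge's feet; pinch the 14 mm across y
- bar: fixed steel stand with one horizontal bar: round, 12 mm thick, 200 mm long along its own y, middle line 140 mm above the table, on two 16 mm posts with round 70 mm feet at y = +-100 mm. Origin on the table under the middle of the bar
- batt_round: fixed round flat clay batt, 137 mm across, 13 mm thick, origin at the centre of its underside on the table
- ware_board: fixed wooden ware board, 96 mm (its x) by 262 mm (its y), with a lip 6 mm wide and 7 mm high all round; the floor inside the lip, 84 by 250 mm, is 22 mm above the table (its z); origin on the table under its centre
- bowl_1: open, flaring dark tea bowl, 68 mm across the rim and 36 mm high, foot 30 mm across, wall about 4 mm; origin at the centre of its underside, z up through the mouth. The tea bowls (both glazes) nest in one another in any order, each sitting 12 to 20 mm higher than the one below and up to 0.3 rad askew. 3 or 4 of the 4 are there
- bowl_2: open, flaring pale tea bowl, 66 mm across the rim and 38 mm high, foot 29 mm across, wall about 4 mm; origin at the centre of its underside, z up through the mouth. The tea bowls (both glazes) nest in one another in any order, each sitting 12 to 20 mm higher than the one below and up to 0.3 rad askew. 3 or 4 of the 4 are there
- bowl_3: open, flaring dark tea bowl, 68 mm across the rim and 36 mm high, foot 30 mm across, wall about 4 mm; origin at the centre of its underside, z up through the mouth. The tea bowls (both glazes) nest in one another in any order, each sitting 12 to 20 mm higher than the one below and up to 0.3 rad askew. 3 or 4 of the 4 are there
- bowl_4: open, flaring pale tea bowl, 66 mm across the rim and 38 mm high, foot 29 mm across, wall about 4 mm; origin at the centre of its underside, z up through the mouth. The tea bowls (both glazes) nest in one another in any order, each sitting 12 to 20 mm higher than the one below and up to 0.3 rad askew. 3 or 4 of the 4 are there
- pot_1: round-bellied brown pot with a drawn-in mouth, 62 mm across the belly, 48 mm high, widest about 25 mm up; will not nest with anything; origin at the centre of its underside, z up. Only 2 or 3 of the 3 pots are there (None when absent)
- pot_2: round-bellied whitish pot with a drawn-in mouth, 60 mm across the belly, 46 mm high, widest about 20 mm up; will not nest with anything; origin at the centre of its underside, z up. Only 2 or 3 of the 3 pots are there (None when absent)
- pot_3: small bottle with a narrow neck, 52 mm across the belly, 70 mm high, widest about 40 mm up, neck 28 mm across from 59 mm up; will not nest with anything; origin at the centre of its underside, z up. Only 2 or 3 of the 3 pots are there (None when absent)
- wood_stamp: bystander: wooden stamp, 26 mm across, 53 mm high, standing; leave alone
- brass_weight: bystander: brass scale weight, 29 mm across, 27 mm high; leave alone
- wood_rib: bystander: half-round wooden rib lying flat, 36 x 90 x 8 mm (longer along y); leave alone
Things that resemble listed ones, but are neither listed nor needed, are in the scene too. What is shaped like the bowl_1 but pink is not meant.

How it is judged:
By the outcome, as a careful person would: the job done as asked, in the order asked, and still so for the second after the job is handed in, with the robot touching nothing.
Of bowl_1, bowl_2, bowl_3, bowl_4 only 3 to 4 are there at a start; the rules pass over those that are not, and their reading is None.
Of pot_1, pot_2, pot_3 only 2 to 3 are there at a start; the rules pass over those that are not, and their reading is None.
At some moment in a run one of pot_1, pot_2 may be knocked a few centimetres aside while the robot is not near it.
It also fails if it takes over 210 s, if anything falls off the work surface, if the arm or the gripper's body presses on something with over 40 N, if the wrist force passes 120 N, or if a joint passes its speed limit or range.

## Working session

There is one attempt and no reset: what is moved stays moved. The work goes in short steps, Python scripts to look and compute and a tool call to move; the robot and the scene stay as the last step left them, time stands still between calls to the robot, and variables do not carry over. Pictures are saved under pics/ and viewed, at most 14 in all, crops included, and the job is handed in when it is done.

Besides the shell and the picture viewer there is one more tool, called after "Request:" as a command line: name --argument value ..., lists and objects as JSON in quotes. play_rows: Moves the arm, as the interface text tells. Its arguments: {"type":"object","properties":{"claw":{"type":"array"},"xyz":{"type":"array"},"rot":{"type":"array"},"force":{"type":"number"}},"required":["claw","xyz","rot"]}

```bash
mkdir -p pics; ls
cat > h.py <<'E'
from station import *
import numpy as np, cv2
def snap(name,fn=None):
    c=read_camera(name)
    if fn: cv2.imwrite('pics/'+fn,cv2.cvtColor(c['img'],cv2.COLOR_RGB2BGR))
    return c
def world(c):
    K=c['intrinsics'];T=c['extrinsics'];z=c['range_z']
    v,u=np.mgrid[:480,:640]
    P=np.stack([(u-K[0,2])/K[0,0]*z,(v-K[1,2])/K[1,1]*z,z],-1)
    W=P@T[:3,:3].T+T[:3,3]
    W[z==0]=np.nan
    return W
E
python3 - <<'E'
from h import *
s=get_state();print(s)
for n in('top','side'):
    c=snap(n,n+'0.png');np.savez(n+'0.npz',**c);print(n,c['extrinsics'].round(3).tolist(),c['intrinsics'][0])
E
```

```text
pics
{'clock': 0.0, 'q': array([-1.03491178e+00,  3.59386212e-01,  1.10656515e-02, -3.31180942e-04,
       -1.22411073e+00, -2.88108061e-01]), 'dq': array([ 9.32872074e-04, -2.38792383e-07,  1.02572677e-03,  7.28725745e-04,
       -1.09113973e-03, -1.52055224e-04]), 'joint_torque': array([-1.15478375e-03, -5.83318627e+01,  2.93426138e+01,  6.93644866e+00,
       -5.76910417e-03,  6.59585726e-05]), 'tool_pos': array([ 0.16549667, -0.65419792,  0.40377026]), 'orientation': array([[-9.69487740e-01, -2.45139147e-01, -5.66995247e-04],
       [-2.45139746e-01,  9.69486491e-01,  1.56479935e-03],
       [ 1.66100655e-04,  1.65604686e-03, -9.99998615e-01]]), 'contact_force': array([0.86991875, 0.54286425, 0.44977795]), 'ft_torque': array([ 0.0061731 , -0.0193754 ,  0.02082229]), 'gripper_force': 0.0, 'gripper_width': 1.0007068571304794}
top [[0.019, -0.988, 0.151, 0.416], [-1.0, -0.016, 0.023, 0.195], [-0.021, -0.151, -0.988, 1.029], [0.0, 0.0, 0.0, 1.0]] [440.6877379    0.         317.30695508]
side [[-0.954, -0.177, 0.24, 0.244], [-0.298, 0.603, -0.74, 1.116], [-0.014, -0.778, -0.628, 0.872], [0.0, 0.0, 0.0, 1.0]] [591.70376679   0.         323.26416795]
```

View pics/top0.png

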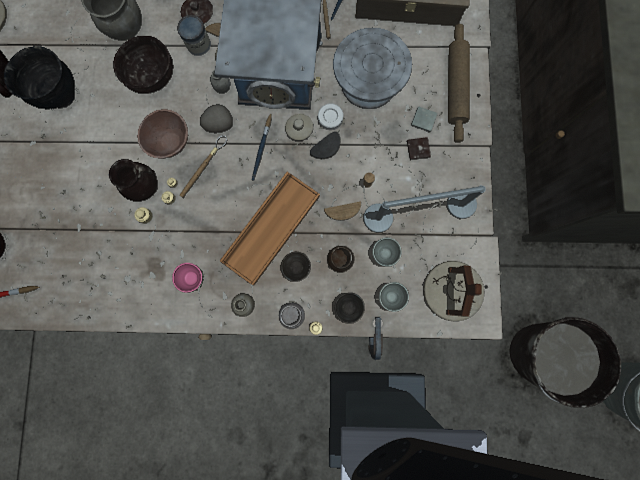

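View pics/side0.png

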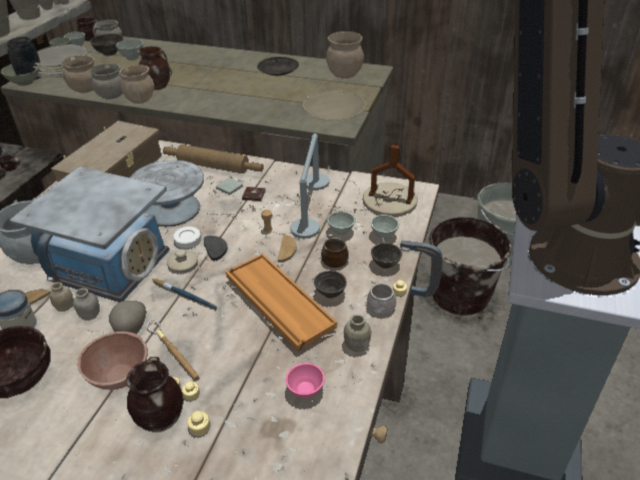

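The top view shows dark bowls at (295,266) and (348,306), pale bowls at (385,252) and (391,296), and the brown pot at (340,258). It also has the white pot at (291,315), the bottle at (242,304), the gauge on the batt at (453,290), the bar from (375,218) to (465,205), and the board around (270,228). The side view confirms these, and also shows a clamp handle at the table edge.

```bash
cat >> h.py <<'E'
def circ(xy):
    A=np.c_[2*xy,np.ones(len(xy))];s=np.linalg.lstsq(A,(xy**2).sum(1),rcond=None)[0]
    return s[0],s[1],np.sqrt(s[2]+s[0]**2+s[1]**2)
def blob(pts,z0,z1):
    "min enclosing circle of points in height band"
    p=pts[(pts[:,2]>z0)&(pts[:,2]<z1)][:,:2]
    if len(p)<4: return None
    (a,b),r=cv2.minEnclosingCircle((p*1000).astype(np.float32))
    return round(a,1),round(b,1),round(r,1),len(p)
SEED=dict(dark1=(295,266),dark2=(348,306),pale1=(385,252),pale2=(391,296),pot1=(340,258),pot2=(291,315),pot3=(242,304),pink=(188,277),batt=(453,290),rib=(343,211),stamp=(368,180),weight=(316,328))
E
python3 - <<'E'
from h import *
c=dict(np.load('top0.npz'));W=world(c)
d=dict(np.load('side0.npz'));S=world(d)
allp=np.vstack([W.reshape(-1,3),S.reshape(-1,3)]);allp=allp[~np.isnan(allp[:,0])]
for n,(u,v) in SEED.items():
    w=np.nanmedian(W[v-3:v+4,u-3:u+4].reshape(-1,3),0)
    print(n,(w*1000).round(),end=' ')
    for nm,X in(('T',W),('S',S)):
        X=X.reshape(-1,3);X=X[np.hypot(X[:,0]-w[0],X[:,1]-w[1])<.045]
        if len(X)<5:continue
        zt=np.percentile(X[:,2],98)
        print(nm,'ztop',round(zt*1000,1),blob(X,zt-.008,zt+.006),'all',blob(X,.012,.2),end=' ')
    print()
print('table z',np.nanmedian(W[240:330,480:490,2]),np.nanmedian(W[300:325,200:230,2]))
# bar
for X in(W,S):
    X=X.reshape(-1,3)
    b=X[(X[:,2]>.125)&(X[:,2]<.16)&(X[:,0]>.3)&(X[:,0]<.75)&(X[:,1]<.15)&(X[:,1]>-.25)]
    print(len(b)); 
    g=b[b[:,0]<.42] ; b=b[b[:,0]>.42]
    m=b.mean(0);u,s,vt=np.linalg.svd(b-m,full_matrices=False);t=(b-m)@vt[0]
    print('bar',m,vt[0],m+vt[0]*t.min(),m+vt[0]*t.max(),b[:,2].max())
    print('grip',len(g),g.mean(0) if len(g) else None)
    b=X[(X[:,2]>.018)&(X[:,2]<.036)]
# board by colour
for im,X in((c['img'],W),(d['img'],S)):
    hsv=cv2.cvtColor(im,cv2.COLOR_RGB2HSV)
    m=(hsv[...,0]<16)&(hsv[...,1]>120)&(hsv[...,2]>100)
    p=X[m];p=p[(p[:,2]>.025)&(p[:,2]<.036)&(p[:,0]>.3)&(p[:,0]<.75)]
    r=cv2.minAreaRect((p[:,:2]*1000).astype(np.float32));print('board',r,len(p),np.median(p[:,2]))
E
```

```text
dark1 [509. 270.   5.] T ztop 37.8 (505.5, 267.0, 34.4, 196) all (505.5, 267.0, 34.4, 492) S ztop 34.1 (505.9, 271.8, 35.7, 246) all (505.9, 271.8, 35.7, 521) 
dark2 [419. 146.   6.] T ztop 37.2 (415.3, 145.0, 34.2, 213) all (415.3, 145.0, 34.2, 510) S ztop 33.3 (414.5, 148.7, 36.4, 241) all (414.5, 148.7, 36.4, 472) 
pale1 [545.  61.   5.] T ztop 39.1 (541.7, 61.1, 33.1, 198) all (541.7, 61.1, 33.1, 470) S ztop 36.3 (539.8, 64.9, 36.2, 176) all (539.8, 64.9, 36.2, 420) 
pale2 [443.  48.   5.] T ztop 39.5 (441.6, 46.9, 33.6, 203) all (441.6, 46.9, 33.6, 505) S ztop 35.2 (440.7, 52.2, 35.6, 194) all (441.4, 52.1, 35.8, 431) 
pot1 [529. 166.   6.] T ztop 48.7 (525.5, 165.2, 26.5, 131) all (526.0, 165.2, 30.8, 294) S ztop 45.4 (526.7, 170.3, 27.4, 166) all (525.0, 170.4, 32.5, 587) 
pot2 [396. 277.   5.] T ztop 46.9 (394.8, 273.5, 25.9, 133) all (395.9, 274.6, 29.8, 290) S ztop 43.6 (395.8, 280.3, 26.6, 197) all (391.6, 272.2, 38.9, 644) 
pot3 [419. 388.   8.] T ztop 70.0 (416.6, 384.0, 13.5, 76) all (417.0, 383.7, 25.8, 401) S ztop 66.8 (418.3, 388.6, 14.3, 120) all (416.9, 389.9, 26.4
[... 773 characters left out ...]
 167) 
table z 0.0005460714487421914 0.0006239888537148408
771
bar [ 0.61124864 -0.03315546  0.14497459] [-0.80679146 -0.59056646  0.01785483] [0.67949042 0.01679711 0.14346436] [ 0.47025773 -0.13635995  0.14809481] 0.15921864319122958
grip 0 None
415
bar [ 0.58727628 -0.02559165  0.14030186] [-0.81609901 -0.57787358  0.00667271] [0.66963017 0.03272253 0.13962851] [ 0.45613539 -0.11845152  0.14137412] 0.15534614613043607
grip 0 None
board ((595.8615112304688, 329.2955322265625), (94.62859344482422, 259.77850341796875), 55.03816223144531) 703 0.028506458011300584
board ((595.9382934570312, 334.29461669921875), (97.03279876708984, 262.1407775878906), 55.13298416137695) 551 0.026619589087266804
```

Run:
```python
from h import *
import station;print([n for n in dir(station) if n[0]!='_'])
c=dict(np.load('top0.npz'));W=world(c)
d=dict(np.load('side0.npz'));S=world(d)
for nm,X in(('T',W),('S',S)):
    off=-.0017 if nm=='T' else .0018
    X=X.reshape(-1,3);X=X[~np.isnan(X[:,0])]+[0,-off*1.3,off]
    n=X[np.hypot(X[:,0]-.459,X[:,1]+.092)<.085]
    b=n[(n[:,2]>.007)&(n[:,2]<.018)];print(nm,'batt',np.median(b[:,2]),blob(b,0,1))
    for lo,hi in((.02,.16),(.115,.165),(.07,.11),(.014,.03)):
        g=n[(n[:,2]>lo)&(n[:,2]<hi)]
        r=cv2.minAreaRect((g[:,:2]*1000).astype(np.float32)) if len(g)>5 else 0;print(lo,len(g),r,g.mean(0).round(4) if len(g) else 0, np.percentile(g[:,2],99) if len(g) else 0)
    # bar
    b=X[(X[:,2]>.12)&(X[:,2]<.16)&(X[:,0]>.53)&(X[:,0]<.75)&(X[:,1]<.15)&(X[:,1]>-.25)]
    r=cv2.minAreaRect((b[:,:2]*1000).astype(np.float32));m=np.median(b,0);u,s,vt=np.linalg.svd(b-b.mean(0),full_matrices=False)
    print('bar',r,b.mean(0),vt[0],b[:,2].max())
    f=X[(X[:,2]>.003)&(X[:,2]<.03)]
    for q in((.632,.083),(.65,-.115)):
        print('foot',blob(f[np.hypot(f[:,0]-q[0],f[:,1]-q[1])<.05],.004,.03))
    k=X[(X[:,0]>.27)&(X[:,0]<.38)&(X[:,1]<.13)&(X[:,1]>.03)&(X[:,2]>.01)&(X[:,2]<.2)]
    print('clamp',k.min(0) if len(k) else 0,k.max(0) if len(k) else 0)
print(np.nanmedian(W[335:345,374:379].reshape(-1,3),0))
```

```text
['PlanningError', 'get_state', 'hand_in', 'read_camera', 'tip_reach']
T batt 0.01148825942511892 (458.3, -91.2, 68.9, 2129)
0.02 673 ((456.5537414550781, -90.80838775634766), (30.790664672851562, 108.02388763427734), 86.19152069091797) [ 0.4548 -0.0939  0.0922] 0.15572207835701518
0.115 144 ((456.2035827636719, -97.29733276367188), (14.69548511505127, 22.26356315612793), 88.86004638671875) [ 0.4556 -0.0951  0.1441] 0.1570814180990137
0.07 385 ((456.1194763183594, -97.56755065917969), (17.044811248779297, 107.9428939819336), 85.92918395996094) [ 0.4543 -0.0958  0.0924] 0.10927773453809327
0.014 286 ((459.071044921875, -92.51918029785156), (126.62368774414062, 121.91323852539062), 17.68714714050293) [ 0.458  -0.0811  0.017 ] 0.026241773004334976
bar ((644.15625, -18.31182098388672), (15.851205825805664, 215.2449188232422), 10.450387001037598) [ 0.64288331 -0.01712903  0.14232517] [-0.18033145  0.98360538 -0.00100909] 0.14839869022723332
foot (634.2, 86.9, 45.3, 593)
foot (656.8, -109.6, 41.8, 490)
clamp [0.30948298 0.07190577 0.01002025] [0.37991126 0.09063573 0.0245856 ]
S batt 0.0113
[... 361 characters left out ...]
.07 311 ((454.6937255859375, -95.66092681884766), (27.222415924072266, 105.70854949951172), 85.04226684570312) [ 0.4517 -0.0942  0.091 ] 0.10898907410522665
0.014 205 ((457.1094665527344, -82.2459716796875), (117.97412109375, 114.33279418945312), 56.21733474731445) [ 0.4548 -0.0848  0.0181] 0.02979931021895542
bar ((642.4055786132812, -17.509689331054688), (15.643770217895508, 217.5789794921875), 10.562044143676758) [ 6.38991583e-01 -5.84311355e-04  1.40595658e-01] [-0.1723555   0.98492126 -0.01495605] 0.14903637720941906
foot (633.0, 85.8, 47.0, 459)
foot (661.8, -117.4, 38.2, 290)
clamp [0.3071972  0.07179763 0.01008694] [0.37996373 0.09519919 0.02483757]
[0.34593781 0.08421895 0.02055424]
```

```bash
cat >> h.py <<'E'
def go(x,y,z,ang):
    "grasp point target (mm), tool y angle (deg): print the turn about tool z, then the shift in turned axes (cm)"
    s=get_state();R=s['orientation'];p=s['tool_pos']
    cur=np.degrees(np.arctan2(R[1,1],R[0,1]))
    da=(ang-cur+90)%180-90
    a=np.radians(cur+da);yv=np.array([np.cos(a),np.sin(a),0]);zv=np.array([0,0,-1.]);xv=np.cross(yv,zv)
    T=np.c_[xv,yv,zv]
    rv=cv2.Rodrigues(R.T@T)[0].ravel()
    tcp=np.array([x,y,z])/1000+[0,0,.155]
    d=T.T@(tcp-p)*100
    print('t',round(s['clock'],2),'rotvec',rv.round(3),'shift cm',d.round(2),'| grasp pt',(p*1000+155*R[:,2]).round(1),'F',s['contact_force'].round(1),'w',round(s['gripper_width'],3),'gf',round(s['gripper_force'],1),'q1,6',s['q'][[0,5]].round(2))
E
python3 -c "
from h import *
print(tip_reach)
go(455.5,-96,225,87)"
```

```text
0.1734
t 0.1 rotvec [ 0.001 -0.     0.3  ] shift cm [-26.04  57.26   2.39] | grasp pt [ 165.4 -654.   248.9] F [0.2 0.7 0.8] w 0.999 gf 0.0 q1,6 [-1.03 -0.29]
```

Request:
play_rows --claw '[1,1,1,1,1,1,1,1]' --xyz '[[0,0,0],[0,0,0],[0,0,0],[-2,4.4,0],[-2,4.4,0],[-2,4.4,0],[-2,4.4,0],[-2,4.4,0]]' --rot '[[0,0,0.1],[0,0,0.1],[0,0,0.1],[0,0,0],[0,0,0],[0,0,0],[0,0,0],[0,0,0]]'

```text
clock: 0.9
tool_pos: [0.2772, -0.4381, 0.4044]
orientation: [[-0.999, 0.053, -0.0], [0.053, 0.999, 0.0], [0.0, 0.0, -1.0]]
contact_force: [0.7, -0.8, -0.2]
gripper_width: 1.0
gripper_force: 0.0
```

Request:
play_rows --claw '[1,1,1,1,1,1,1,1]' --xyz '[[-2,4.4,0],[-2,4.4,0],[-2,4.4,0],[-2,4.4,0],[-2,4.4,0],[-2,4.4,0],[0,0,0],[0,0,0]]' --rot '[[0,0,0],[0,0,0],[0,0,0],[0,0,0],[0,0,0],[0,0,0],[0,0,0],[0,0,0]]'

```text
clock: 1.7
tool_pos: [0.4109, -0.1813, 0.4045]
orientation: [[-0.999, 0.049, -0.0], [0.049, 0.999, 0.0], [0.0, 0.0, -1.0]]
contact_force: [-1.2, 0.3, -0.2]
gripper_width: 1.001
gripper_force: 0.0
```

```bash
python3 -c "
from h import *
go(455.5,-96,225,87)
c=snap('wrist','w1.png');np.savez('w1.npz',**c);W=world(c).reshape(-1,3);W=W[~np.isnan(W[:,0])]
n=W[np.hypot(W[:,0]-.456,W[:,1]+.096)<.09]
for lo,hi in((.12,.165),(.07,.109),(.006,.017)):
  g=n[(n[:,2]>lo)&(n[:,2]<hi)];print(len(g),cv2.minAreaRect((g[:,:2]*1000).astype(np.float32)) if len(g)>5 else 0,np.percentile(g[:,2],98) if len(g) else 0)
"
```

```text
t 1.7 rotvec [ 0.    -0.     0.003] shift cm [-4.01  8.75  2.45] | grasp pt [ 410.8 -181.3  249.5] F [-1.2  0.3 -0.2] w 1.001 gf 0.0 q1,6 [ 0.03 -1.65]
935 ((457.6851806640625, -100.08055877685547), (13.507049560546875, 21.642641067504883), 85.86283874511719) 0.15537075450440735
2344 ((458.07061767578125, -99.36021423339844), (16.5480899810791, 107.34102630615234), 85.80216217041016) 0.10805204091552569
10049 ((456.8483581542969, -94.25128173828125), (128.4672393798828, 136.97653198242188), 16.80370330810547) 0.013894385204720042
```

View pics/w1.png

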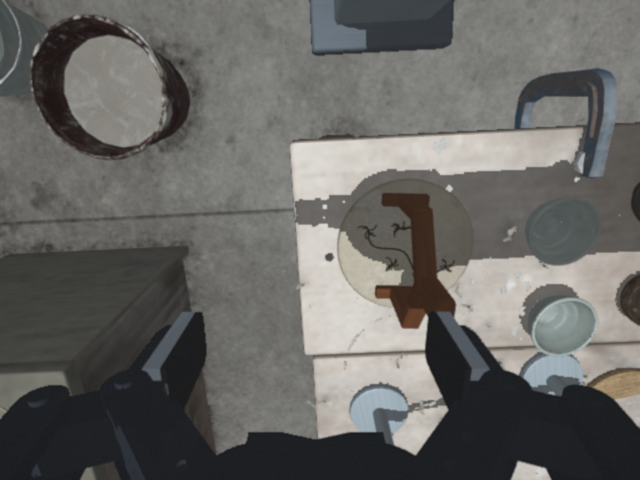

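The wrist view shows the grip tab at about (425,310), close to the left of the gripper axis, with heights matching (155 and 108 mm). I'll move over it and down.

Request:
play_rows --claw '[1,1,1,1,1,1,1,1]' --xyz '[[-2,4.2,0],[-2.1,4.3,0],[0,0,0],[0,0,3],[0,0,3],[0,0,3],[0,0,1.6],[0,0,0]]' --rot '[[0,0,0.02],[0,0,0],[0,0,0],[0,0,0],[0,0,0],[0,0,0],[0,0,0],[0,0,0]]'

```text
clock: 2.55
tool_pos: [0.4553, -0.1019, 0.2964]
orientation: [[-0.997, 0.075, -0.005], [0.075, 0.997, -0.001], [0.005, -0.001, -1.0]]
contact_force: [0.0, 1.0, 0.1]
gripper_width: 0.999
gripper_force: 0.0
```

Request:
play_rows --claw '[0.6,0.3,0.2,0,0,0,0,0]' --xyz '[[0,0,0],[0,0,0],[0,0,0],[0,0,0],[0,0,0],[0,0,0],[0,0,0],[0,0,0]]' --rot '[[0,0,0],[0,0,0],[0,0,0],[0,0,0],[0,0,0],[0,0,0],[0,0,0],[0,0,0]]' --force 50

```text
clock: 3.35
tool_pos: [0.457, -0.1001, 0.2993]
orientation: [[-0.997, 0.072, 0.001], [0.072, 0.997, -0.0], [-0.001, 0.0, -1.0]]
contact_force: [-1.3, 0.4, 6.3]
gripper_width: 0.157
gripper_force: 49.6
```

```bash
python3 -c "
from h import *
go(643,-18,300,100.5)
c=snap('top','t2.png');cv2.imwrite('pics/t2c.png',cv2.resize(cv2.cvtColor(c['img'][170:350,340:500],cv2.COLOR_RGB2BGR),None,fx=3,fy=3))
"
```

```text
t 3.35 rotvec [-0.     0.001 -0.255] shift cm [-19.79   4.68 -15.57] | grasp pt [ 457.1 -100.1  144.3] F [-1.3  0.4  6.3] w 0.157 gf 49.6 q1,6 [ 0.21 -1.85]
```

Request:
play_rows --claw '[0,0,0,0,0,0,0,0]' --xyz '[[0,0,-1],[0,0,-2.6],[0,0,-4],[0,0,-4],[0,0,-4],[0,0,0],[0,0,0],[0,0,0]]' --rot '[[0,0,0],[0,0,0],[0,0,0],[0,0,0],[0,0,0],[0,0,-0.1],[0,0,-0.1],[0,0,-0.055]]'

```text
clock: 4.2
tool_pos: [0.4563, -0.1002, 0.4554]
orientation: [[-0.983, -0.186, 0.0], [-0.186, 0.983, 0.0], [-0.001, 0.0, -1.0]]
contact_force: [0.4, -0.1, -0.9]
gripper_width: 0.157
gripper_force: 48.8
```

Request:
play_rows --claw '[0,0,0,0,0,0,0,0]' --xyz '[[-3,0.7,0],[-3.3,0.8,0],[-3.3,0.8,0],[-3.3,0.8,0],[-3.3,0.8,0],[-2.6,0.6,0],[-1,0.2,0],[0,0,0]]' --rot '[[0,0,0],[0,0,0],[0,0,0],[0,0,0],[0,0,0],[0,0,0],[0,0,0],[0,0,0]]'

```text
clock: 5.0
tool_pos: [0.6437, -0.0174, 0.4537]
orientation: [[-0.983, -0.182, -0.002], [-0.182, 0.983, -0.0], [0.002, 0.0, -1.0]]
contact_force: [-0.3, -0.1, -1.2]
gripper_width: 0.155
gripper_force: 48.8
```

```bash
python3 -c "
from h import *
go(643,-18,190,100.5)
for n in('wrist','side','top'):
  c=snap(n,n+'3.png');X=world(c).reshape(-1,3);X=X[~np.isnan(X[:,0])]
  b=X[(X[:,2]>.132)&(X[:,2]<.152)&(X[:,0]>.58)&(X[:,0]<.71)&(X[:,1]<.1)&(X[:,1]>-.13)]
  if len(b)<20: print(n,len(b));continue
  print(n,len(b),cv2.minAreaRect((b[:,:2]*1000).astype(np.float32)))
  g=X[(X[:,2]>.152)&(X[:,2]<.25)&(X[:,0]>.53)&(X[:,0]<.75)&(X[:,1]<.1)&(X[:,1]>-.13)]
  if len(g)>20:print(' gauge',cv2.minAreaRect((g[:,:2]*1000).astype(np.float32)),np.percentile(g[:,2],[1,99]))
"
```

```text
t 5.0 rotvec [ 0.    -0.002  0.   ] shift cm [ 0.08 -0.04 10.87] | grasp pt [643.4 -17.5 298.7] F [-0.3 -0.1 -1.2] w 0.155 gf 48.8 q1,6 [ 0.28 -1.66]
wrist 3917 ((646.4527587890625, -19.778648376464844), (16.056413650512695, 216.27377319335938), 10.252714157104492)
 gauge ((639.551025390625, -17.49167251586914), (98.2651138305664, 44.017391204833984), 10.457605361938477) [0.16972549 0.24974365]
side 273 ((643.5311889648438, -16.235511779785156), (14.2323637008667, 219.1072998046875), 10.617291450500488)
 gauge ((640.5089111328125, -11.816951751708984), (108.74600982666016, 46.97866439819336), 9.681410789489746) [0.16638389 0.24971256]
top 154 ((658.7905883789062, -100.48714447021484), (14.24092960357666, 54.162391662597656), 7.0284247398376465)
```

View pics/wrist3.png

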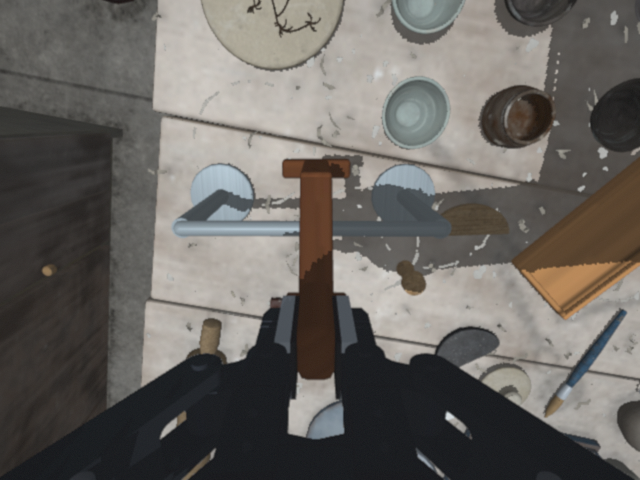

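View pics/side3.png

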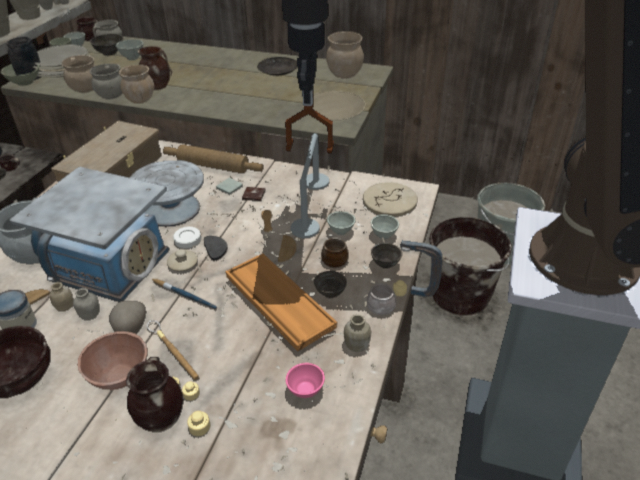

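The gauge hangs straight in the grip and square to the bar, with one foot at each side of it (wrist view, bar row about 228). Now I'll lower it.

Request:
play_rows --claw '[0,0,0,0,0,0,0,0]' --xyz '[[-0.1,0,1],[0,0,2.5],[0,0,2.5],[0,0,2.5],[0,0,1.2],[0,0,0.6],[0,0,0.2],[0,0,0]]' --rot '[[0,0,0],[0,0,0],[0,0,0],[0,0,0],[0,0,0],[0,0,0],[0,0,0],[0,0,0]]'

```text
clock: 5.95
tool_pos: [0.6441, -0.0179, 0.3505]
orientation: [[-0.983, -0.182, 0.001], [-0.182, 0.983, 0.0], [-0.001, -0.0, -1.0]]
contact_force: [-0.5, 0.1, 0.2]
gripper_width: 0.152
gripper_force: 48.7
```

Request:
play_rows --claw '[0,0,0,0,0,0,0,0]' --xyz '[[0,0,0.1],[0,0,0.1],[0,0,0.1],[0,0,0],[0,0,0],[0,0,0],[0,0,0],[0,0,0]]' --rot '[[0,0,0],[0,0,0],[0,0,0],[0,0,0],[0,0,0],[0,0,0],[0,0,0],[0,0,0]]'

```text
clock: 6.75
tool_pos: [0.6439, -0.0178, 0.3467]
orientation: [[-0.983, -0.182, -0.0], [-0.182, 0.983, -0.0], [0.0, -0.0, -1.0]]
contact_force: [0.5, 0.3, -1.0]
gripper_width: 0.157
gripper_force: 48.7
```

Request:
play_rows --claw '[0,0,0,0,0,0,0,0]' --xyz '[[0,0,0.1],[0,0,0],[0,0,0.1],[0,0,0],[0,0,0],[0,0,0],[0,0,0],[0,0,0]]' --rot '[[0,0,0],[0,0,0],[0,0,0],[0,0,0],[0,0,0],[0,0,0],[0,0,0],[0,0,0]]'

```text
clock: 7.55
tool_pos: [0.6443, -0.0178, 0.3458]
orientation: [[-0.983, -0.182, 0.002], [-0.182, 0.983, -0.0], [-0.002, -0.0, -1.0]]
contact_force: [0.5, 0.7, 6.1]
gripper_width: 0.155
gripper_force: 49.8
```

```bash
python3 -c "
from h import *
go(643,-18,190,100.5)
for n in('wrist','side'):
  c=snap(n,n+'4.png');X=world(c).reshape(-1,3);X=X[~np.isnan(X[:,0])]
  b=X[(X[:,2]>.138)&(X[:,2]<.152)&(X[:,0]>.58)&(X[:,0]<.71)&(X[:,1]<.1)&(X[:,1]>-.13)]
  print(n,len(b),np.percentile(b[:,2],[50,98]))
cv2.imwrite('pics/side4c.png',cv2.resize(cv2.cvtColor(c['img'][90:260,250:400],cv2.COLOR_RGB2BGR),None,fx=3.4,fy=3.4,interpolation=cv2.INTER_CUBIC))
"
```

```text
t 7.55 rotvec [-0.     0.002 -0.   ] shift cm [0.13 0.01 0.08] | grasp pt [644.6 -17.8 190.8] F [0.5 0.7 6.1] w 0.155 gf 49.8 q1,6 [ 0.27 -1.66]
wrist 11226 [0.14429475 0.15024982]
side 281 [0.14216643 0.15120396]
```

View pics/side4c.png

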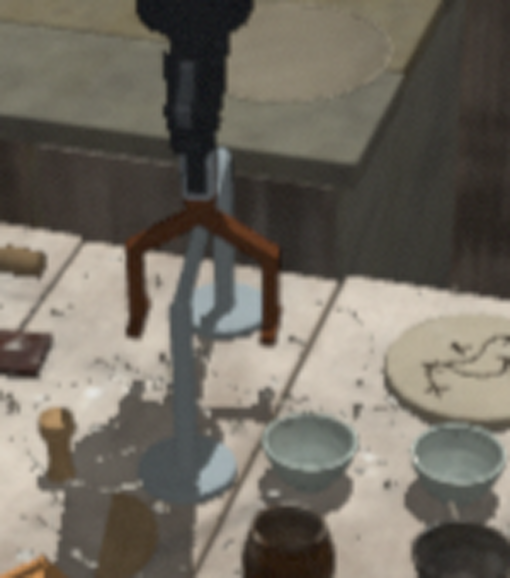

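Contact at 6 N, with the arch astride the bar and the apex on it. I'll release it.

Request:
play_rows --claw '[0.2,0.25,0.3,0.4,0.5,0.5,0.5,0.5]' --xyz '[[0,0,0],[0,0,0],[0,0,0],[0,0,0],[0,0,0],[0,0,0],[0,0,-1],[0,0,-2]]' --rot '[[0,0,0],[0,0,0],[0,0,0],[0,0,0],[0,0,0],[0,0,0],[0,0,0],[0,0,0]]'

```text
clock: 8.45
tool_pos: [0.6435, -0.0179, 0.374]
orientation: [[-0.983, -0.182, -0.003], [-0.182, 0.983, -0.001], [0.003, 0.0, -1.0]]
contact_force: [0.3, 0.2, -0.2]
gripper_width: 0.501
gripper_force: 0.0
```

Request:
play_rows --claw '[0.5,0.5,1,1,1,1,1,1]' --xyz '[[0,0,-3],[0,0,-3],[0,0,-3],[0,0,0],[4,0,0],[4,0,0],[4,0,0],[0,0,0]]' --rot '[[0,0,0],[0,0,0],[0,0,0],[0,0,0],[0,0,0],[0,0,0],[0,0,0],[0,0,0]]'

```text
clock: 9.25
tool_pos: [0.5218, -0.0407, 0.4663]
orientation: [[-0.983, -0.182, 0.002], [-0.182, 0.983, 0.001], [-0.002, 0.001, -1.0]]
contact_force: [1.5, 0.6, 0.6]
gripper_width: 1.002
gripper_force: 0.0
```

```bash
cat >> h.py <<'E'
HT=dict(dark1=36,dark2=36,pale1=38,pale2=38,pot1=48,pot2=46,pot3=70)
def find(name,x,y,h,cams=('top','side'),rad=.05):
    "average over cameras of the circle about the upper part; x,y,h in mm"
    out=[]
    for n in cams:
        X=world(read_camera(n)).reshape(-1,3);X=X[np.hypot(X[:,0]-x/1e3,X[:,1]-y/1e3)<rad]
        X=X[(X[:,2]>(h-9)/1e3)&(X[:,2]<(h+8)/1e3)]
        b=blob(X,0,1);out.append(b);print(name,n,b,np.percentile(X[:,2],97)*1000 if b else 0)
    return out
E
python3 -c "
from h import *
go(441,49.5,150,92)
c=snap('side','side5.png')
cv2.imwrite('pics/side5c.png',cv2.resize(cv2.cvtColor(c['img'][90:260,250:400],cv2.COLOR_RGB2BGR),None,fx=2.5,fy=2.5,interpolation=cv2.INTER_CUBIC))
for n,p in dict(pale2=(441,49),pale1=(541,63),dark2=(415,147),dark1=(506,269),pot1=(526,167),pot2=(395,276),pot3=(417,386)).items(): find(n,*p,HT[n])
find('weight',373,215,27,rad=.035)
"
```

```text
t 9.25 rotvec [0.001 0.002 0.148] shift cm [ 7.76  9.3  16.13] | grasp pt [522.1 -40.6 311.3] F [1.5 0.6 0.6] w 1.002 gf 0.0 q1,6 [ 0.3  -1.69]
pale2 top None 0
pale2 side (443.3, 53.4, 38.0, 164) 36.94651743007526
pale1 top None 0
pale1 side (541.7, 65.5, 35.5, 158) 37.2071286865995
dark2 top (384.8, 152.1, 13.6, 34) 38.28865440129308
dark2 side (414.4, 149.1, 35.0, 195) 34.697336215684786
dark1 top (505.3, 266.9, 34.3, 205) 38.699989307793906
dark1 side (505.6, 271.3, 36.2, 235) 35.663315284195434
pot1 top None 0
pot1 side (525.9, 170.1, 27.2, 144) 47.16547751845956
pot2 top (395.4, 274.5, 26.2, 154) 48.27755123891957
pot2 side (395.1, 280.2, 26.7, 173) 44.73398575773642
pot3 top (416.7, 384.2, 13.4, 80) 72.58740601641459
pot3 side (417.8, 388.7, 13.7, 104) 69.36780217201724
weight top (374.8, 227.6, 22.1, 71) 29.60009566461199
weight side (368.0, 222.4, 9.9, 42) 25.62164784358586
```

View pics/side5c.png

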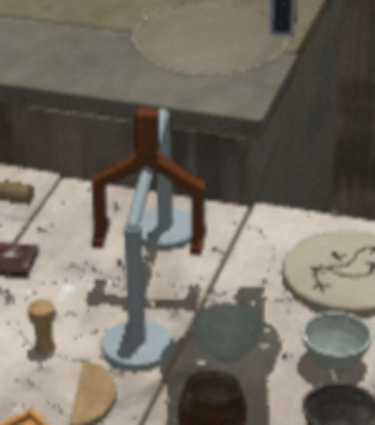

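The gauge hangs free on the bar, both legs clear. Next is the first bowl, pale2 at (441,50) mm.

Request:
play_rows --claw '[1,1,1,1,1,1,1,1]' --xyz '[[0,0,0],[0,0,0],[2,2.4,3],[2,2.4,3],[2,2.4,3],[1.8,2.1,3],[0,0,2],[0,0,0]]' --rot '[[0,0,0.08],[0,0,0.07],[0,0,0],[0,0,0],[0,0,0],[0,0,0],[0,0,0],[0,0,0]]'

```text
clock: 10.9
tool_pos: [0.4436, 0.0509, 0.3228]
orientation: [[-0.999, -0.034, -0.004], [-0.034, 0.999, -0.002], [0.004, -0.002, -1.0]]
contact_force: [0.4, -0.2, 0.1]
gripper_width: 1.002
gripper_force: 0.0
```

```bash
python3 -c "
from h import *
go(441.5,49.6,33,92)
find('pale2',441,50,38,('wrist','side'))
find('dark2',415,147,36,('wrist','side'))
find('pale1',541,63,38,('wrist','side'))
"
```

```text
t 10.9 rotvec [-0.002 -0.004 -0.001] shift cm [ 0.21 -0.12 13.48] | grasp pt [443.   50.6 167.8] F [ 0.4 -0.2  0.1] w 1.002 gf 0.0 q1,6 [ 0.56 -2.09]
pale2 wrist (444.1, 48.0, 33.5, 2178) 37.74513626935919
pale2 side (439.8, 50.6, 35.5, 165) 36.74711330262261
dark2 wrist (417.8, 146.3, 34.8, 2522) 35.64455059562869
dark2 side (414.0, 148.4, 36.5, 208) 35.17974192234391
pale1 wrist (544.4, 62.0, 33.7, 1754) 37.61562110769611
pale1 side (543.1, 65.5, 35.7, 157) 36.56382034423201
```

Request:
play_rows --claw '[1,1,1,1,1,1,1,1]' --xyz '[[0,-0.2,2],[0,0,3.5],[0,0,3.5],[0,0,2.5],[0,0,1.4],[0,0,0.5],[0,0,0],[0,0,0]]' --rot '[[0,0,0],[0,0,0],[0,0,0],[0,0,0],[0,0,0],[0,0,0],[0,0,0],[0,0,0]]'

```text
clock: 12.0
tool_pos: [0.4455, 0.0489, 0.1916]
orientation: [[-0.999, -0.033, 0.001], [-0.033, 0.999, 0.001], [-0.001, 0.001, -1.0]]
contact_force: [-1.3, 0.5, 0.8]
gripper_width: 0.997
gripper_force: 0.0
```

Request:
play_rows --claw '[0.9,0.8,0.7,0.6,0.5,0.5,0.5,0.5]' --xyz '[[0,0,0],[0,0,0],[0,0,0],[0,0,0],[0,0,0],[0,0,0],[0,0,0],[0,0,0]]' --rot '[[0,0,0],[0,0,0],[0,0,0],[0,0,0],[0,0,0],[0,0,0],[0,0,0],[0,0,0]]' --force 25

```text
clock: 12.8
tool_pos: [0.4453, 0.0489, 0.1919]
orientation: [[-0.999, -0.033, 0.002], [-0.033, 0.999, 0.001], [-0.002, 0.001, -1.0]]
contact_force: [-1.6, 0.4, 11.1]
gripper_width: 0.742
gripper_force: 24.7
```

Request:
play_rows --claw '[0.5,0.5,0.5,0.5,0.5,0.5,0.5,0.5]' --xyz '[[0,0,-0.5],[0,0,-1.5],[0,0,-2],[0,0,-2],[0,0,-2],[0,0,0],[0,0,0],[0,0,0]]' --rot '[[0,0,0],[0,0,0],[0,0,0],[0,0,0],[0,0,0],[0,0,0],[0,0,0],[0,0,0]]'

```text
clock: 13.6
tool_pos: [0.4445, 0.0486, 0.2702]
orientation: [[-0.999, -0.033, -0.001], [-0.033, 0.999, -0.0], [0.001, -0.0, -1.0]]
contact_force: [0.4, -0.4, -1.9]
gripper_width: 0.742
gripper_force: 27.7
```

```bash
python3 -c "
from h import *
go(457.5,-93,113,92)
c=snap('wrist','w6.png')
"
```

```text
t 13.6 rotvec [-0.    -0.001 -0.002] shift cm [ -0.81 -14.19   0.22] | grasp pt [444.4  48.5 115.2] F [ 0.4 -0.4 -1.9] w 0.742 gf 27.7 q1,6 [ 0.55 -2.09]
```

View pics/w6.png

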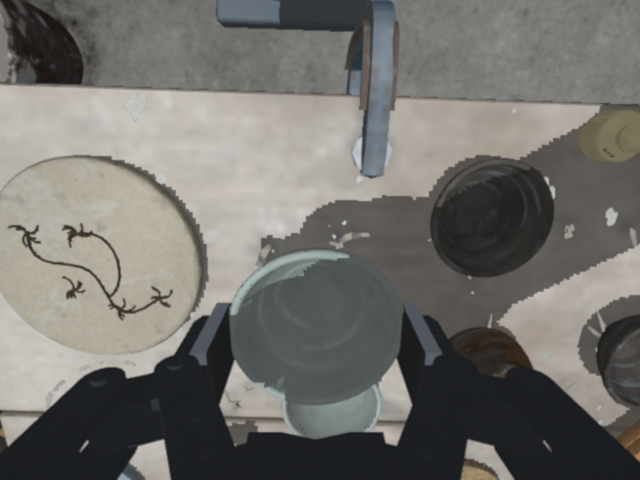

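The bowl is held level between the pads. Now to the batt.

Request:
play_rows --claw '[0.5,0.5,0.5,0.5,0.5,0.5,0.5,0.5]' --xyz '[[-0.1,-2,0],[-0.2,-3.5,0],[-0.2,-3.5,0],[-0.2,-3.2,0],[-0.1,-2,0],[0,0,0],[0,0,1.5],[0,0,2]]' --rot '[[0,0,0],[0,0,0],[0,0,0],[0,0,0],[0,0,0],[0,0,0],[0,0,0],[0,0,0]]'

```text
clock: 14.45
tool_pos: [0.4578, -0.0928, 0.2354]
orientation: [[-0.999, -0.032, 0.001], [-0.032, 0.999, 0.0], [-0.001, 0.0, -1.0]]
contact_force: [-0.0, 0.4, -0.8]
gripper_width: 0.741
gripper_force: 27.8
```

Request:
play_rows --claw '[0.5,0.5,0.5,0.5,0.5,0.5,0.5,0.5]' --xyz '[[0,0,1.5],[0,0,0.7],[0,0,0.4],[0,0,0.2],[0,0,0],[0,0,0],[0,0,0],[0,0,0]]' --rot '[[0,0,0],[0,0,0],[0,0,0],[0,0,0],[0,0,0],[0,0,0],[0,0,0],[0,0,0]]'

```text
clock: 15.25
tool_pos: [0.4576, -0.0929, 0.2081]
orientation: [[-0.999, -0.033, 0.001], [-0.033, 0.999, 0.0], [-0.001, 0.0, -1.0]]
contact_force: [0.1, -0.2, -0.1]
gripper_width: 0.741
gripper_force: 27.8
```

Request:
play_rows --claw '[0.5,0.5,0.5,0.8,0.85,0.9,1,1]' --xyz '[[0,0,0.15],[0,0,0.1],[0,0,0],[0,0,0],[0,0,0],[0,0,0],[0,0,0],[0,0,-1]]' --rot '[[0,0,0],[0,0,0],[0,0,0],[0,0,0],[0,0,0],[0,0,0],[0,0,0],[0,0,0]]'

```text
clock: 16.05
tool_pos: [0.457, -0.093, 0.2146]
orientation: [[-0.999, -0.033, -0.002], [-0.033, 0.999, -0.0], [0.002, -0.0, -1.0]]
contact_force: [0.3, 0.2, -0.2]
gripper_width: 1.001
gripper_force: 0.0
```

Request:
play_rows --claw '[1,1,1,1,1,1,1,1]' --xyz '[[0,0,-2],[0,0,-3],[0,0,-3],[0,0,-3],[0,0,-2],[0,0,0],[0,0,0],[0,0,0]]' --rot '[[0,0,0],[0,0,0],[0,0,0],[0,0,0],[0,0,0],[0,0,0],[0,0,0],[0,0,0]]'

```text
clock: 16.85
tool_pos: [0.4571, -0.093, 0.3448]
orientation: [[-0.999, -0.033, -0.001], [-0.033, 0.999, 0.0], [0.001, 0.0, -1.0]]
contact_force: [0.7, -0.2, -0.6]
gripper_width: 0.998
gripper_force: 0.0
```

```bash
python3 -c "
from h import *
find('base',457,-93,51,('wrist','side'))
go(542.5,63,160,92)
find('pale1',541,63,38,('wrist','side','top'))
find('pot1',526,167,48,('wrist','side','top'))
"
```

```text
base wrist (455.8, -92.8, 33.4, 2030) 50.622750601940254
base side (451.8, -88.0, 35.5, 127) 49.78918117631605
t 16.95 rotvec [-0.    -0.002 -0.002] shift cm [-9.06 15.29  2.95] | grasp pt [457.  -93.  189.5] F [-0.6 -0.5 -0.3] w 1.001 gf 0.0 q1,6 [ 0.22 -1.76]
pale1 wrist (543.9, 62.9, 33.2, 1283) 37.53856606574018
pale1 side (541.2, 65.6, 36.6, 156) 37.20427838570616
pale1 top (541.4, 60.6, 33.4, 223) 40.53413962641522
pot1 wrist (528.5, 163.2, 25.8, 956) 47.43035869658301
pot1 side (524.7, 170.1, 27.3, 145) 47.38297386763113
pot1 top (525.3, 165.2, 26.9, 147) 51.27845924296393
```

Request:
play_rows --claw '[1,1,1,1,1,1,1,1]' --xyz '[[-1.6,2.6,0],[-2.4,4,0],[-2.4,4,0],[-2,3.4,0],[-0.8,1.3,1],[0,0,2.3],[0,0,3],[0,0,3]]' --rot '[[0,0,0],[0,0,0],[0,0,0],[0,0,0],[0,0,0],[0,0,0],[0,0,0],[0,0,0]]'

```text
clock: 18.05
tool_pos: [0.5442, 0.0629, 0.251]
orientation: [[-0.999, -0.033, 0.0], [-0.033, 0.999, 0.0], [-0.0, 0.0, -1.0]]
contact_force: [-0.2, 0.4, -0.3]
gripper_width: 1.0
gripper_force: 0.0
```

```bash
python3 -c "
from h import *
go(544,63,36.5,92)
find('pale1',541,63,38,('wrist',))
"
```

```text
t 18.05 rotvec [ 0.     0.    -0.002] shift cm [0.02 0.01 5.95] | grasp pt [544.3  62.9  96. ] F [-0.2  0.4 -0.3] w 1.0 gf 0.0 q1,6 [ 0.47 -2.01]
pale1 wrist (544.7, 62.8, 33.7, 3932) 37.60178313424317
```

Request:
play_rows --claw '[1,1,1,1,0.8,0.7,0.6,0.5]' --xyz '[[0,0,2.5],[0,0,2],[0,0,1.4],[0,0,0],[0,0,0],[0,0,0],[0,0,0],[0,0,0]]' --rot '[[0,0,0],[0,0,0],[0,0,0],[0,0,0],[0,0,0],[0,0,0],[0,0,0],[0,0,0]]'

```text
clock: 18.9
tool_pos: [0.5448, 0.063, 0.1947]
orientation: [[-0.999, -0.033, 0.002], [-0.033, 0.999, 0.0], [-0.002, 0.0, -1.0]]
contact_force: [-1.4, -1.6, 6.0]
gripper_width: 0.731
gripper_force: 27.1
```

Request:
play_rows --claw '[0.5,0.5,0.5,0.5,0.5,0.5,0.5,0.5]' --xyz '[[0,0,0],[0,0,0],[0,0,-0.5],[0,0,-1.5],[0,0,-3],[0,0,-3],[0,0,-3],[0,0,0]]' --rot '[[0,0,0],[0,0,0],[0,0,0],[0,0,0],[0,0,0],[0,0,0],[0,0,0],[0,0,0]]'

```text
clock: 19.7
tool_pos: [0.5458, 0.0635, 0.3082]
orientation: [[-0.999, -0.034, 0.008], [-0.034, 0.999, 0.003], [-0.008, 0.003, -1.0]]
contact_force: [0.2, -0.1, -0.6]
gripper_width: 0.73
gripper_force: 27.7
```

```bash
python3 -c "
from h import *
go(456,-93,75,92)
"
```

```text
t 19.7 rotvec [ 0.003  0.008 -0.001] shift cm [  9.52 -15.33   7.82] | grasp pt [547.   64.  153.2] F [ 0.2 -0.1 -0.6] w 0.73 gf 27.7 q1,6 [ 0.47 -2.01]
```

Request:
play_rows --claw '[0.5,0.5,0.5,0.5,0.5,0.5,0.5,0.5]' --xyz '[[1.2,-1.9,0],[2.4,-3.8,0],[2.4,-3.8,0],[2.3,-3.8,0],[1.2,-2,0],[0,0,1],[0,0,2.5],[0,0,2.5]]' --rot '[[0,0,0],[0,0,0],[0,0,0],[0,0,0],[0,0,0],[0,0,0],[0,0,0],[0,0,0]]'

```text
clock: 20.5
tool_pos: [0.4542, -0.0932, 0.2426]
orientation: [[-0.999, -0.032, 0.002], [-0.032, 0.999, 0.001], [-0.002, 0.001, -1.0]]
contact_force: [0.2, 0.0, -1.0]
gripper_width: 0.73
gripper_force: 27.7
```

Request:
play_rows --claw '[0.5,0.5,0.5,0.5,0.5,0.5,0.5,0.5]' --xyz '[[0,0,1.2],[0,0,0.4],[0,0,0.3],[0,0,0.2],[0,0,0],[0,0,0],[0,0,0],[0,0,0]]' --rot '[[0,0,0],[0,0,0],[0,0,0],[0,0,0],[0,0,0],[0,0,0],[0,0,0],[0,0,0]]'

```text
clock: 21.3
tool_pos: [0.4552, -0.0929, 0.2232]
orientation: [[-0.999, -0.033, 0.002], [-0.033, 0.999, 0.0], [-0.002, 0.0, -1.0]]
contact_force: [0.0, 0.3, 5.8]
gripper_width: 0.728
gripper_force: 28.2
```

```bash
python3 -c "
from h import *
go(456,-93,67,92)
"
```

```text
t 21.3 rotvec [ 0.     0.002 -0.002] shift cm [-0.07 -0.01  0.12] | grasp pt [455.6 -92.9  68.2] F [0.  0.3 5.8] w 0.728 gf 28.2 q1,6 [ 0.22 -1.76]
```

Contact at 5.8 N, 17 mm above the one below. I'll release and lift.

Request:
play_rows --claw '[0.78,0.85,0.9,1,1,1,1,1]' --xyz '[[0,0,0],[0,0,0],[0,0,0],[0,0,0],[0,0,-1],[0,0,-3],[0,0,-3],[0,0,-3]]' --rot '[[0,0,0],[0,0,0],[0,0,0],[0,0,0],[0,0,0],[0,0,0],[0,0,0],[0,0,0]]'

```text
clock: 22.1
tool_pos: [0.4543, -0.0931, 0.324]
orientation: [[-0.999, -0.033, -0.0], [-0.033, 0.999, -0.0], [0.0, -0.0, -1.0]]
contact_force: [0.9, 0.4, -0.4]
gripper_width: 0.999
gripper_force: 0.0
```

Request:
play_rows --claw '[1,1,1,1,1,1,1,1]' --xyz '[[0,0,-1],[0,0,0],[0,0,0],[0,0,0],[0,0,0],[0,0,0],[0,0,0],[0,0,0]]' --rot '[[0,0,0],[0,0,0],[0,0,0],[0,0,0],[0,0,0],[0,0,0],[0,0,0],[0,0,0]]'

```text
clock: 22.9
tool_pos: [0.4546, -0.093, 0.3319]
orientation: [[-0.999, -0.033, -0.001], [-0.033, 0.999, -0.0], [0.001, -0.0, -1.0]]
contact_force: [-0.0, 0.8, -0.0]
gripper_width: 1.001
gripper_force: 0.0
```

```bash
python3 -c "
from h import *
find('stack',457,-93,68,('wrist','side'))
find('dark2',415,147,36,('wrist','side'))
go(416,147,160,92)
"
```

```text
stack wrist (456.2, -93.3, 33.5, 2217) 67.26312168251737
stack side (451.4, -88.7, 35.2, 123) 66.11597092155345
dark2 wrist (420.4, 136.5, 31.7, 956) 35.60204726708303
dark2 side (414.9, 149.0, 35.5, 198) 35.60438163742203
t 23.1 rotvec [-0.    -0.    -0.002] shift cm [ 3.01 24.12  1.72] | grasp pt [454.5 -93.  177.2] F [-0.   0.4  0.3] w 1.002 gf 0.0 q1,6 [ 0.22 -1.76]
```

Request:
play_rows --claw '[1,1,1,1,1,1,1,1]' --xyz '[[0.2,2,0],[0.5,4,0],[0.5,4,0],[0.5,4,0],[0.5,4,0],[0.5,4,0],[0.15,2,2],[0,0,2]]' --rot '[[0,0,0],[0,0,0],[0,0,0],[0,0,0],[0,0,0],[0,0,0],[0,0,0],[0,0,0]]'

```text
clock: 23.9
tool_pos: [0.4183, 0.1485, 0.2925]
orientation: [[-0.999, -0.036, 0.002], [-0.036, 0.999, 0.002], [-0.002, 0.002, -1.0]]
contact_force: [-1.0, -0.4, -0.5]
gripper_width: 1.001
gripper_force: 0.0
```

Request:
play_rows --claw '[1,1,1,1,1,1,1,1]' --xyz '[[0,0,2],[0,0,0],[0,0,0],[0,0,0],[0,0,0],[0,0,0],[0,0,0],[0,0,0]]' --rot '[[0,0,0],[0,0,0],[0,0,0],[0,0,0],[0,0,0],[0,0,0],[0,0,0],[0,0,0]]'

```text
clock: 24.7
tool_pos: [0.4182, 0.1459, 0.2725]
orientation: [[-0.999, -0.033, 0.0], [-0.033, 0.999, 0.0], [-0.0, 0.0, -1.0]]
contact_force: [-0.7, 0.6, -0.7]
gripper_width: 0.997
gripper_force: 0.0
```

```bash
python3 -c "
from h import *
find('dark2',417,147,36,('wrist',))
find('dark1',506,269,36,('wrist','side','top'))
go(418,146.5,35,92)
"
```

```text
dark2 wrist (417.4, 146.1, 34.6, 3418) 35.68145748962664
dark1 wrist (507.2, 267.8, 33.9, 775) 35.4142486818049
dark1 side (505.1, 270.9, 37.0, 228) 35.05633174417601
dark1 top (505.4, 266.8, 34.4, 239) 38.82210977620258
t 24.9 rotvec [-0.    -0.    -0.002] shift cm [0.02 0.06 8.22] | grasp pt [418.2 145.9 117.2] F [-0.2  0.3  1.1] w 1.0 gf 0.0 q1,6 [ 0.78 -2.32]
```

Request:
play_rows --claw '[1,1,1,1,1,1,0.8,0.7]' --xyz '[[0,0,2],[0,0,2.7],[0,0,2.2],[0,0,1.3],[0,0,0],[0,0,0],[0,0,0],[0,0,0]]' --rot '[[0,0,0],[0,0,0],[0,0,0],[0,0,0],[0,0,0],[0,0,0],[0,0,0],[0,0,0]]'

```text
clock: 25.7
tool_pos: [0.4186, 0.1462, 0.1914]
orientation: [[-0.999, -0.033, 0.002], [-0.033, 0.999, 0.001], [-0.002, 0.001, -1.0]]
contact_force: [-2.2, -1.5, 12.7]
gripper_width: 0.753
gripper_force: 24.5
```

Request:
play_rows --claw '[0.6,0.5,0.5,0.5,0.5,0.5,0.5,0.5]' --xyz '[[0,0,0],[0,0,0],[0,0,0],[0,0,0],[0,0,0],[0,0,0],[0,0,0],[0,0,0]]' --rot '[[0,0,0],[0,0,0],[0,0,0],[0,0,0],[0,0,0],[0,0,0],[0,0,0],[0,0,0]]'

```text
clock: 26.5
tool_pos: [0.4185, 0.1461, 0.1915]
orientation: [[-0.999, -0.033, 0.002], [-0.033, 0.999, 0.001], [-0.002, 0.001, -1.0]]
contact_force: [-2.2, -0.8, 7.2]
gripper_width: 0.753
gripper_force: 25.5
```

Request:
play_rows --claw '[0.5,0.5,0.5,0.5,0.5,0.5,0.5,0.5]' --xyz '[[0,0,-0.5],[0,0,-1.5],[0,0,-3],[0,0,-3],[0,0,-3],[0,0,-1],[0,0,0],[0,0,0]]' --rot '[[0,0,0],[0,0,0],[0,0,0],[0,0,0],[0,0,0],[0,0,0],[0,0,0],[0,0,0]]'

```text
clock: 27.3
tool_pos: [0.4178, 0.1456, 0.3097]
orientation: [[-0.999, -0.032, -0.0], [-0.032, 0.999, 0.0], [0.0, 0.0, -1.0]]
contact_force: [-0.2, -1.0, -1.4]
gripper_width: 0.751
gripper_force: 28.0
```

```bash
python3 -c "
from h import *
go(456.5,-93.3,90,92)
"
```

```text
t 27.3 rotvec [ 0.    -0.    -0.002] shift cm [ -3.04 -24.01   6.47] | grasp pt [417.7 145.7 154.7] F [-0.2 -1.  -1.4] w 0.751 gf 28.0 q1,6 [ 0.78 -2.32]
```

Request:
play_rows --claw '[0.5,0.5,0.5,0.5,0.5,0.5,0.5,0.5]' --xyz '[[-0.2,-2,0],[-0.5,-4,0],[-0.5,-4,0],[-0.5,-4,0],[-0.5,-4,0],[-0.5,-4,0],[-0.3,-2,0],[0,0,0]]' --rot '[[0,0,0],[0,0,0],[0,0,0],[0,0,0],[0,0,0],[0,0,0],[0,0,0],[0,0,0]]'

```text
clock: 28.1
tool_pos: [0.4557, -0.0951, 0.3083]
orientation: [[-1.0, -0.029, -0.004], [-0.029, 1.0, -0.001], [0.004, -0.001, -1.0]]
contact_force: [-0.2, 0.7, -0.7]
gripper_width: 0.748
gripper_force: 28.0
```

Request:
play_rows --claw '[0.5,0.5,0.5,0.5,0.5,0.5,0.5,0.5]' --xyz '[[0,0,1.5],[0,0,2.5],[0,0,1.5],[0,0,0.8],[0,0,0.3],[0,0,0.2],[0,0,0],[0,0,0]]' --rot '[[0,0,0],[0,0,0],[0,0,0],[0,0,0],[0,0,0],[0,0,0],[0,0,0],[0,0,0]]'

```text
clock: 28.9
tool_pos: [0.4563, -0.0929, 0.2427]
orientation: [[-0.999, -0.033, 0.001], [-0.033, 0.999, 0.0], [-0.001, 0.0, -1.0]]
contact_force: [0.5, -0.7, -0.9]
gripper_width: 0.751
gripper_force: 28.0
```

```bash
python3 -c "
from h import *
go(456.5,-93.3,81,92)
"
```

```text
t 28.9 rotvec [ 0.     0.001 -0.002] shift cm [-0.02 -0.04  0.67] | grasp pt [456.4 -92.9  87.7] F [ 0.5 -0.7 -0.9] w 0.751 gf 28.0 q1,6 [ 0.22 -1.76]
```

Request:
play_rows --claw '[0.5,0.5,0.5,0.5,0.5,0.5,0.5,0.5]' --xyz '[[0,0,0.2],[0,0,0.2],[0,0,0.1],[0,0,0.1],[0,0,0],[0,0,0],[0,0,0],[0,0,0]]' --rot '[[0,0,0],[0,0,0],[0,0,0],[0,0,0],[0,0,0],[0,0,0],[0,0,0],[0,0,0]]'

```text
clock: 29.7
tool_pos: [0.4571, -0.0929, 0.2377]
orientation: [[-0.999, -0.034, 0.003], [-0.034, 0.999, -0.0], [-0.003, -0.0, -1.0]]
contact_force: [-1.0, 0.7, 13.6]
gripper_width: 0.751
gripper_force: 28.8
```

Request:
play_rows --claw '[0.8,0.85,0.9,1,1,1,1,1]' --xyz '[[0,0,0],[0,0,0],[0,0,0],[0,0,0],[0,0,-1],[0,0,-3],[0,0,-3],[0,0,-3]]' --rot '[[0,0,0],[0,0,0],[0,0,0],[0,0,0],[0,0,0],[0,0,0],[0,0,0],[0,0,0]]'

```text
clock: 30.5
tool_pos: [0.4559, -0.093, 0.338]
orientation: [[-0.999, -0.033, -0.0], [-0.033, 0.999, -0.0], [0.0, -0.0, -1.0]]
contact_force: [-0.1, 0.4, 0.2]
gripper_width: 1.0
gripper_force: 0.0
```

Request:
play_rows --claw '[1,1,1,1,1,1,1,1]' --xyz '[[0,0,0],[0,0,0],[0,0,0],[0,0,0],[0,0,0],[0,0,0],[0,0,0],[0,0,0]]' --rot '[[0,0,0],[0,0,0],[0,0,0],[0,0,0],[0,0,0],[0,0,0],[0,0,0],[0,0,0]]'

```text
clock: 31.3
tool_pos: [0.4561, -0.093, 0.336]
orientation: [[-0.999, -0.033, -0.0], [-0.033, 0.999, -0.0], [0.0, -0.0, -1.0]]
contact_force: [-0.3, 0.4, 0.4]
gripper_width: 1.0
gripper_force: 0.0
```

```bash
python3 -c "
from h import *
find('stack',457,-93,82,('wrist','side'))
go(507,268.3,180,110)
"
```

```text
stack wrist (456.2, -92.8, 34.8, 3118) 82.34680224445486
stack side (452.1, -89.4, 37.5, 157) 81.43875996918325
t 31.4 rotvec [-0.    -0.    -0.316] shift cm [-17.14  32.21   0.12] | grasp pt [456.1 -93.  181.2] F [-0.1 -0.2  0.5] w 1.002 gf 0.0 q1,6 [ 0.22 -1.76]
```

Request:
play_rows --claw '[1,1,1,1,1,1,1,1]' --xyz '[[0,0,0],[0,0,0],[0,0,0],[0,0,0],[-1.5,1.9,0],[-3,3.8,0],[-3,3.8,0],[-3,3.8,0]]' --rot '[[0,0,-0.12],[0,0,-0.12],[0,0,-0.12],[0,0,-0.13],[0,0,0],[0,0,0],[0,0,0],[0,0,0]]'

```text
clock: 32.2
tool_pos: [0.4806, 0.0763, 0.3365]
orientation: [[-0.867, -0.499, 0.001], [-0.499, 0.867, 0.0], [-0.001, -0.0, -1.0]]
contact_force: [1.1, -0.4, 0.2]
gripper_width: 1.002
gripper_force: 0.0
```

Request:
play_rows --claw '[1,1,1,1,1,1,1,1]' --xyz '[[-3,3.8,0],[-3,3.8,0],[-3,3.8,0],[-3,4,2],[0,0,2],[0,0,2],[0,0,0],[0,0,0]]' --rot '[[0,0,0],[0,0,0],[0,0,0],[0,0,0],[0,0,0],[0,0,0],[0,0,0],[0,0,0]]'

```text
clock: 33.0
tool_pos: [0.5074, 0.2645, 0.2778]
orientation: [[-0.866, -0.5, -0.0], [-0.5, 0.866, -0.001], [0.001, -0.001, -1.0]]
contact_force: [0.8, 0.1, 0.1]
gripper_width: 0.998
gripper_force: 0.0
```

```bash
python3 -c "
from h import *
b=find('dark1',507,268,36,('wrist',))[0]
go(b[0],b[1],36,120)
"
```

```text
dark1 wrist (508.4, 268.3, 34.7, 3235) 35.609603154701766
t 33.05 rotvec [-0.     0.001 -0.001] shift cm [-0.25  0.29  8.75] | grasp pt [507.8 264.6 123.5] F [0.1 0.2 0.8] w 0.999 gf 0.0 q1,6 [ 0.82 -1.87]
```

Request:
play_rows --claw '[1,1,1,1,1,1,0.8,0.7]' --xyz '[[-0.2,0.3,2],[0,0,2.7],[0,0,2.5],[0,0,1.5],[0,0,0],[0,0,0],[0,0,0],[0,0,0]]' --rot '[[0,0,0],[0,0,0],[0,0,0],[0,0,0],[0,0,0],[0,0,0],[0,0,0],[0,0,0]]'

```text
clock: 33.85
tool_pos: [0.5082, 0.2685, 0.1927]
orientation: [[-0.866, -0.5, 0.003], [-0.5, 0.866, 0.002], [-0.003, 0.0, -1.0]]
contact_force: [-2.6, -1.5, 7.9]
gripper_width: 0.765
gripper_force: 25.9
```

Request:
play_rows --claw '[0.6,0.5,0.5,0.5,0.5,0.5,0.5,0.5]' --xyz '[[0,0,0],[0,0,0],[0,0,0],[0,0,0],[0,0,0],[0,0,0],[0,0,0],[0,0,0]]' --rot '[[0,0,0],[0,0,0],[0,0,0],[0,0,0],[0,0,0],[0,0,0],[0,0,0],[0,0,0]]'

```text
clock: 34.65
tool_pos: [0.5081, 0.2684, 0.1927]
orientation: [[-0.866, -0.5, 0.002], [-0.5, 0.866, 0.002], [-0.003, 0.0, -1.0]]
contact_force: [-0.9, -0.5, 6.9]
gripper_width: 0.764
gripper_force: 26.2
```

Request:
play_rows --claw '[0.5,0.5,0.5,0.5,0.5,0.5,0.5,0.5]' --xyz '[[0,0,-0.5],[0,0,-1.5],[0,0,-3],[0,0,-3],[0,0,-3],[0,0,-1.5],[0,0,0],[0,0,0]]' --rot '[[0,0,0],[0,0,0],[0,0,0],[0,0,0],[0,0,0],[0,0,0],[0,0,0],[0,0,0]]'

```text
clock: 35.45
tool_pos: [0.5072, 0.2679, 0.316]
orientation: [[-0.867, -0.499, 0.0], [-0.499, 0.867, 0.001], [-0.001, 0.001, -1.0]]
contact_force: [-0.4, 0.2, -1.6]
gripper_width: 0.762
gripper_force: 28.1
```

```bash
python3 -c "
from h import *
go(456.5,-93,105,120)
"
```

```text
t 35.45 rotvec [ 0.001  0.001 -0.001] shift cm [ 22.44 -28.72   5.6 ] | grasp pt [507.3 268.1 161. ] F [-0.4  0.2 -1.6] w 0.762 gf 28.1 q1,6 [ 0.83 -1.87]
```

Request:
play_rows --claw '[0.5,0.5,0.5,0.5,0.5,0.5,0.5,0.5]' --xyz '[[1.5,-1.9,0],[3,-3.8,0],[3,-3.8,0],[3,-3.8,0],[3,-3.8,0],[3,-3.8,0],[3,-3.8,0],[1.7,-2.3,0]]' --rot '[[0,0,0],[0,0,0],[0,0,0],[0,0,0],[0,0,0],[0,0,0],[0,0,0],[0,0,0]]'

```text
clock: 36.25
tool_pos: [0.4569, -0.0743, 0.3146]
orientation: [[-0.867, -0.498, -0.002], [-0.498, 0.867, -0.0], [0.002, 0.001, -1.0]]
contact_force: [1.2, 0.2, -0.1]
gripper_width: 0.757
gripper_force: 28.1
```

Request:
play_rows --claw '[0.5,0.5,0.5,0.5,0.5,0.5,0.5,0.5]' --xyz '[[1.2,-1.7,0],[0,0,0],[0,0,1.5],[0,0,2],[0,0,1.3],[0,0,0.5],[0,0,0],[0,0,0]]' --rot '[[0,0,0],[0,0,0],[0,0,0],[0,0,0],[0,0,0],[0,0,0],[0,0,0],[0,0,0]]'

```text
clock: 37.05
tool_pos: [0.457, -0.0921, 0.2629]
orientation: [[-0.866, -0.5, 0.0], [-0.5, 0.866, -0.0], [0.0, -0.0, -1.0]]
contact_force: [-0.2, 0.4, -0.4]
gripper_width: 0.762
gripper_force: 28.1
```

```bash
python3 -c "
from h import *
go(456.5,-93,99,120)
"
```

```text
t 37.05 rotvec [-0. -0. -0.] shift cm [ 0.09 -0.05  0.89] | grasp pt [457.  -92.2 107.9] F [-0.2  0.4 -0.4] w 0.762 gf 28.1 q1,6 [ 0.23 -1.27]
```

Request:
play_rows --claw '[0.5,0.5,0.5,0.5,0.5,0.5,0.5,0.5]' --xyz '[[0.1,0,0.3],[0,0,0.2],[0,0,0.2],[0,0,0.1],[0,0,0],[0,0,0],[0,0,0],[0,0,0]]' --rot '[[0,0,0],[0,0,0],[0,0,0],[0,0,0],[0,0,0],[0,0,0],[0,0,0],[0,0,0]]'

```text
clock: 37.85
tool_pos: [0.4559, -0.0929, 0.2547]
orientation: [[-0.866, -0.499, 0.0], [-0.499, 0.866, 0.0], [-0.0, -0.0, -1.0]]
contact_force: [0.5, 0.4, -0.5]
gripper_width: 0.763
gripper_force: 28.1
```

Request:
play_rows --claw '[0.5,0.5,0.5,0.5,0.5,0.5,0.5,0.5]' --xyz '[[0,0,0.1],[0,0,0.1],[0,0,0],[0,0,0],[0,0,0],[0,0,0],[0,0,0],[0,0,0]]' --rot '[[0,0,0],[0,0,0],[0,0,0],[0,0,0],[0,0,0],[0,0,0],[0,0,0],[0,0,0]]'

```text
clock: 38.65
tool_pos: [0.4565, -0.0929, 0.2534]
orientation: [[-0.866, -0.5, 0.002], [-0.5, 0.866, -0.0], [-0.002, -0.001, -1.0]]
contact_force: [0.3, 0.4, 6.7]
gripper_width: 0.759
gripper_force: 28.7
```

Request:
play_rows --claw '[0.8,0.85,0.9,1,1,1,1,1]' --xyz '[[0,0,0],[0,0,0],[0,0,0],[0,0,0],[0,0,-1],[0,0,-3],[0,0,-3],[0,0,-2]]' --rot '[[0,0,0],[0,0,0],[0,0,0],[0,0,0],[0,0,0],[0,0,0],[0,0,0],[0,0,0]]'

```text
clock: 39.45
tool_pos: [0.4561, -0.093, 0.3454]
orientation: [[-0.866, -0.5, 0.002], [-0.5, 0.866, 0.0], [-0.002, -0.001, -1.0]]
contact_force: [0.0, 0.4, -0.3]
gripper_width: 1.004
gripper_force: 0.0
```

Request:
play_rows --claw '[1,1,1,1,1,1,1,1]' --xyz '[[0,0,0],[0,0,0],[-1,1.5,0],[-2.5,3.8,0],[-2.5,3.8,0],[-2.5,3.8,0],[-1,1.5,0],[0,0,0]]' --rot '[[0,0,0],[0,0,0],[0,0,0],[0,0,0],[0,0,0],[0,0,0],[0,0,0],[0,0,0]]'

```text
clock: 40.25
tool_pos: [0.4662, 0.0814, 0.3418]
orientation: [[-0.865, -0.502, -0.001], [-0.502, 0.865, -0.001], [0.002, 0.0, -1.0]]
contact_force: [-1.5, 0.1, 0.1]
gripper_width: 0.996
gripper_force: 0.0
```

```bash
python3 -c "
from h import *
find('stack',457,-93,97,('side',))
find('pot1',526,167,48,('wrist','side'),.06)
find('pot2',395,277,46,('wrist','side'),.06)
go(528,167,160,120)
c=snap('wrist','w7.png');W=world(c)
hsv=cv2.cvtColor(c['img'],cv2.COLOR_RGB2HSV)
m=(hsv[...,0]<16)&(hsv[...,1]>120)&(hsv[...,2]>100)
p=W[m];p=p[(p[:,2]>.02)&(p[:,2]<.034)&(p[:,0]>.3)&(p[:,0]<.78)&(p[:,1]>.15)];print(len(p),cv2.minAreaRect((p[:,:2]*1000).astype(np.float32)))
"
```

```text
stack side (454.0, -90.6, 37.2, 99) 96.11635240207508
pot1 wrist (528.0, 165.5, 26.0, 1259) 47.5100977148171
pot1 side (526.0, 170.2, 27.5, 141) 46.75649714186971
pot2 wrist (398.0, 274.4, 25.7, 1660) 45.440666791260334
pot2 side (395.0, 280.0, 25.4, 171) 45.2375879248126
t 40.5 rotvec [ 0.    -0.001 -0.002] shift cm [-9.79  4.57  2.73] | grasp pt [465.9  78.4 187.3] F [ 0.6 -0.2  0.1] w 0.997 gf 0.0 q1,6 [ 0.58 -1.63]
534 ((568.9696655273438, 348.948486328125), (95.42527770996094, 188.37631225585938), 55.184722900390625)
```

View pics/w7.png

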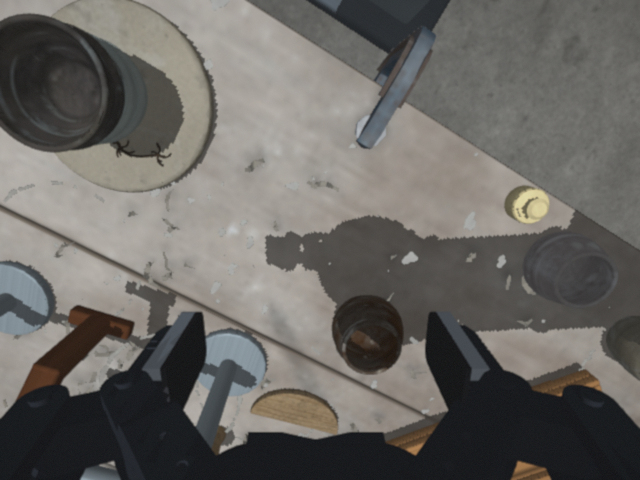

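The stack stands level on the batt and the gauge still hangs. The brown pot is at (368,335), still where it was. I'll turn to the board's direction (145°) and pick it.

Request:
play_rows --claw '[1,1,1,1,1,1,1,1]' --xyz '[[0,0,0],[0,0,0],[0,0,0],[0,0,0],[-2,0,0],[-4,0,0],[-3.5,0,0],[-1.2,-0.1,0]]' --rot '[[0,0,-0.11],[0,0,-0.11],[0,0,-0.11],[0,0,-0.11],[0,0,0],[0,0,0],[0,0,0],[0,0,0]]'

```text
clock: 41.35
tool_pos: [0.5302, 0.1686, 0.3424]
orientation: [[-0.572, -0.82, 0.001], [-0.82, 0.572, 0.0], [-0.001, -0.001, -1.0]]
contact_force: [-0.5, -0.2, 0.7]
gripper_width: 0.998
gripper_force: 0.0
```

Request:
play_rows --claw '[1,1,1,1,1,1,1,1]' --xyz '[[0,0,2],[0,0,3],[0,0,3],[0,0,0],[0,0,0],[0,0,0],[0,0,0],[0,0,0]]' --rot '[[0,0,0],[0,0,0],[0,0,0],[0,0,0],[0,0,0],[0,0,0],[0,0,0],[0,0,0]]'

```text
clock: 42.15
tool_pos: [0.5285, 0.1667, 0.2639]
orientation: [[-0.571, -0.821, 0.002], [-0.821, 0.571, 0.001], [-0.002, -0.001, -1.0]]
contact_force: [0.5, -0.3, -0.6]
gripper_width: 0.998
gripper_force: 0.0
```

```bash
python3 -c "
from h import *
b=find('pot1',528,166,48,('wrist',),.06)[0]
go(b[0],b[1],23,145)
"
```

```text
pot1 wrist (528.1, 165.6, 26.2, 2550) 47.59829472156414
t 42.2 rotvec [-0.001  0.002  0.003] shift cm [ 0.1  -0.03  8.57] | grasp pt [528.6 166.8 108.7] F [-1.2  0.2 -0. ] w 1.001 gf 0.0 q1,6 [ 0.66 -1.27]
```

Request:
play_rows --claw '[1,1,1,1,1,0.8,0.7,0.6]' --xyz '[[0.1,0,2],[0,0,2.7],[0,0,2.3],[0,0,1.5],[0,0,0],[0,0,0],[0,0,0],[0,0,0]]' --rot '[[0,0,0],[0,0,0],[0,0,0],[0,0,0],[0,0,0],[0,0,0],[0,0,0],[0,0,0]]'

```text
clock: 43.0
tool_pos: [0.5281, 0.166, 0.1791]
orientation: [[-0.571, -0.821, 0.002], [-0.821, 0.571, 0.001], [-0.002, -0.001, -1.0]]
contact_force: [0.2, -1.2, 3.8]
gripper_width: 0.705
gripper_force: 26.9
```

Request:
play_rows --claw '[0.4,0.4,0.4,0.4,0.4,0.4,0.4,0.4]' --xyz '[[0,0,0],[0,0,0],[0,0,0],[0,0,0],[0,0,-0.5],[0,0,-1.5],[0,0,-3],[0,0,-3]]' --rot '[[0,0,0],[0,0,0],[0,0,0],[0,0,0],[0,0,0],[0,0,0],[0,0,0],[0,0,0]]'

```text
clock: 43.8
tool_pos: [0.5274, 0.1656, 0.2586]
orientation: [[-0.571, -0.821, -0.001], [-0.821, 0.571, -0.001], [0.001, 0.0, -1.0]]
contact_force: [1.2, 0.7, -0.1]
gripper_width: 0.702
gripper_force: 27.5
```

```bash
python3 -c "
from h import *
go(665.7,283.2,100,145.1)
"
```

```text
t 43.8 rotvec [ 0.    -0.001  0.001] shift cm [-17.56  -4.61   0.36] | grasp pt [527.2 165.5 103.6] F [ 1.2  0.7 -0.1] w 0.702 gf 27.5 q1,6 [ 0.66 -1.27]
```

Request:
play_rows --claw '[0.4,0.4,0.4,0.4,0.4,0.4,0.4,0.4]' --xyz '[[-2,-0.5,0],[-3.5,-0.9,0],[-3.5,-0.9,0],[-3.5,-0.9,0],[-3.2,-0.9,0],[-1.9,-0.5,0],[0,0,0],[0,0,2]]' --rot '[[0,0,0],[0,0,0],[0,0,0],[0,0,0],[0,0,0],[0,0,0],[0,0,0],[0,0,0]]'

```text
clock: 44.6
tool_pos: [0.6668, 0.2846, 0.2402]
orientation: [[-0.571, -0.821, 0.004], [-0.821, 0.571, 0.002], [-0.004, -0.002, -1.0]]
contact_force: [-0.1, 1.3, 0.3]
gripper_width: 0.703
gripper_force: 27.5
```

Request:
play_rows --claw '[0.4,0.4,0.4,0.4,0.4,0.4,0.4,0.4]' --xyz '[[0,0,2],[0,0,1],[0,0,0.4],[0,0,0.2],[0,0,0],[0,0,0],[0,0,0],[0,0,0]]' --rot '[[0,0,0],[0,0,0],[0,0,0],[0,0,0],[0,0,0],[0,0,0],[0,0,0],[0,0,0]]'

```text
clock: 45.4
tool_pos: [0.666, 0.284, 0.2022]
orientation: [[-0.571, -0.821, 0.001], [-0.821, 0.571, 0.0], [-0.001, -0.0, -1.0]]
contact_force: [-0.5, 0.2, -0.8]
gripper_width: 0.707
gripper_force: 27.5
```

```bash
python3 -c "
from h import *
go(665.7,283.2,46,145.1)
c=snap('wrist','w8.png');W=world(c)
hsv=cv2.cvtColor(c['img'],cv2.COLOR_RGB2HSV)
m=(hsv[...,0]<16)&(hsv[...,1]>120)&(hsv[...,2]>80)
p=W[m];p=p[(p[:,2]>.02)&(p[:,2]<.034)&(p[:,0]>.4)&(p[:,0]<.78)&(p[:,1]>.19)];print(len(p),cv2.minAreaRect((p[:,:2]*1000).astype(np.float32)))
"
```

```text
t 45.4 rotvec [-0.     0.001  0.001] shift cm [ 0.08 -0.02  0.12] | grasp pt [666.1 284.1  47.2] F [-0.5  0.2 -0.8] w 0.707 gf 27.5 q1,6 [ 0.67 -1.28]
54051 ((623.7841186523438, 312.75030517578125), (95.75936126708984, 199.56967163085938), 55.15531921386719)
```

View pics/w8.png

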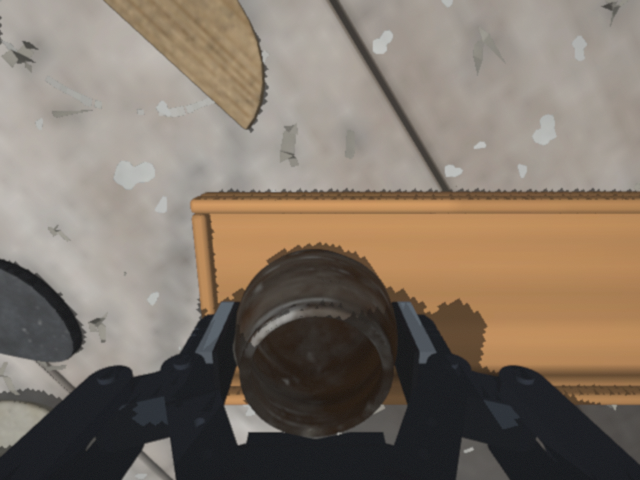

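The pot is over the board, inside the lip on all sides (floor edge about 11 mm from the belly at the left). I'll set it down and release.

Request:
play_rows --claw '[0.4,0.4,0.4,0.75,0.8,0.85,0.9,0.9]' --xyz '[[0,0,0.1],[0,0,0.1],[0,0,0],[0,0,0],[0,0,0],[0,0,0],[0,0,0],[0,0,-1]]' --rot '[[0,0,0],[0,0,0],[0,0,0],[0,0,0],[0,0,0],[0,0,0],[0,0,0],[0,0,0]]'

```text
clock: 46.25
tool_pos: [0.6654, 0.2835, 0.2082]
orientation: [[-0.571, -0.821, -0.003], [-0.821, 0.571, -0.002], [0.003, 0.001, -1.0]]
contact_force: [-0.5, 0.9, -0.4]
gripper_width: 0.901
gripper_force: 0.0
```

Request:
play_rows --claw '[1,1,1,1,1,1,1,1]' --xyz '[[0,0,-2],[0,0,-3],[0,0,-3],[0,0,-3],[0,0,0],[0,0,0],[0,0,0],[0,0,0]]' --rot '[[0,0,0],[0,0,0],[0,0,0],[0,0,0],[0,0,0],[0,0,0],[0,0,0],[0,0,0]]'

```text
clock: 47.05
tool_pos: [0.6657, 0.2837, 0.3185]
orientation: [[-0.571, -0.821, -0.002], [-0.821, 0.571, -0.001], [0.002, 0.001, -1.0]]
contact_force: [-0.2, 0.5, -0.0]
gripper_width: 0.999
gripper_force: 0.0
```

```bash
python3 -c "
from h import *
find('pot1',666,284,70,('wrist','side'),.06)
find('pot2',395,277,46,('side','top'),.06)
find('pot3',417,386,70,('side','top'),.06)
find('weight',370,219,27,('top',),.03)
go(397.5,275,180,145)
"
```

```text
pot1 wrist (666.6, 283.5, 26.1, 1856) 69.6513918009215
pot1 side (663.5, 287.4, 27.6, 160) 69.01477562118579
pot2 side (401.7, 249.8, 26.6, 160) 45.21577898392945
pot2 top (403.3, 245.6, 26.2, 164) 48.767852103361705
pot3 side (417.9, 387.6, 14.5, 101) 69.53175877426843
pot3 top None 0
weight top (376.7, 223.8, 23.9, 102) 33.77233745428597
t 47.4 rotvec [ 0.    -0.     0.003] shift cm [16.13 21.48 -1.57] | grasp pt [665.9 283.9 164.3] F [-0.6 -0.2  0.1] w 0.997 gf 0.0 q1,6 [ 0.67 -1.28]
```

The white pot was knocked to about (404,247) mm, near the brass weight. I'll approach with the fingers closing across the line to the weight.

Request:
play_rows --claw '[1,1,1,1,1,1,1,1]' --xyz '[[1.2,1.3,0],[2.6,2.8,0],[2.6,2.8,0],[2.6,2.8,0],[2.6,2.8,0],[2.6,2.8,0],[2.6,2.8,0],[1.2,1.2,0]]' --rot '[[0,0,0],[0,0,0],[0,0,0],[0,0,0],[0,0,0],[0,0,0],[0,0,0],[0,0,0]]'

```text
clock: 48.2
tool_pos: [0.4022, 0.2453, 0.3198]
orientation: [[-0.571, -0.821, -0.0], [-0.821, 0.571, 0.0], [-0.0, 0.001, -1.0]]
contact_force: [0.8, 1.1, -0.1]
gripper_width: 0.996
gripper_force: 0.0
```

Request:
play_rows --claw '[1,1,1,1,1,1,1,1]' --xyz '[[0,0,1],[0,0,0],[0,0,0],[0,0,0],[0,0,0],[0,0,0],[0,0,0],[0,0,0]]' --rot '[[0,0,0],[0,0,0],[0,0,0],[0,0,0],[0,0,0],[0,0,0],[0,0,0],[0,0,0]]'

```text
clock: 49.0
tool_pos: [0.4048, 0.2464, 0.3096]
orientation: [[-0.571, -0.821, -0.0], [-0.821, 0.571, -0.0], [0.0, 0.0, -1.0]]
contact_force: [-0.3, -1.4, 0.3]
gripper_width: 0.998
gripper_force: 0.0
```

```bash
python3 -c "
from h import *
b=find('pot2',404,247,46,('wrist',),.06)[0]
find('weight',370,218,23,('wrist',),.025)
go(b[0],b[1],19,145)
c=snap('wrist','w9.png')
"
```

```text
pot2 wrist (405.1, 246.2, 25.6, 1618) 45.66719958626913
weight wrist (375.6, 222.3, 19.5, 1683) 29.012886626494563
t 49.1 rotvec [-0.     0.     0.003] shift cm [-0.   -0.04 13.57] | grasp pt [404.7 246.4 154.7] F [-0.9  0.7 -0.1] w 0.998 gf 0.0 q1,6 [ 0.96 -1.57]
```

View pics/w9.png

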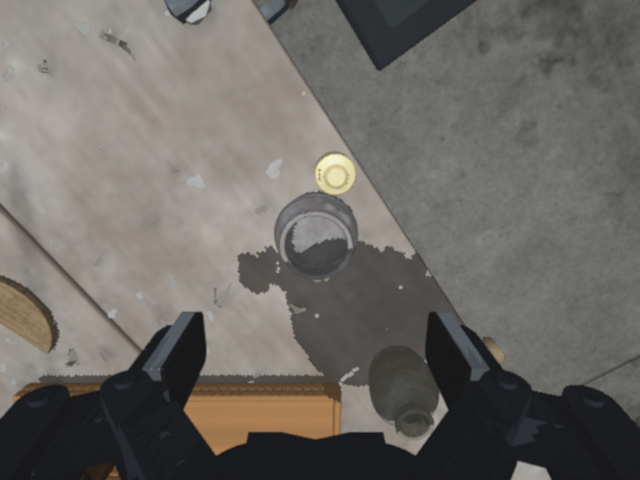

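The pot stands upright at (315,235) with the weight above it at (336,174). The fingers come in from left and right, clear of both. Going down.

Request:
play_rows --claw '[1,1,1,1,1,1,1,1]' --xyz '[[0,0,2],[0,0,3.5],[0,0,3.5],[0,0,2.5],[0,0,1.4],[0,0,0.5],[0,0,0],[0,0,0]]' --rot '[[0,0,0],[0,0,0],[0,0,0],[0,0,0],[0,0,0],[0,0,0],[0,0,0],[0,0,0]]'

```text
clock: 49.95
tool_pos: [0.405, 0.2467, 0.1763]
orientation: [[-0.571, -0.821, 0.001], [-0.821, 0.571, 0.001], [-0.001, -0.0, -1.0]]
contact_force: [0.4, -0.8, 0.8]
gripper_width: 1.004
gripper_force: 0.0
```

Request:
play_rows --claw '[0.8,0.7,0.6,0.5,0.4,0.4,0.4,0.4]' --xyz '[[0,0,0],[0,0,0],[0,0,0],[0,0,0],[0,0,0],[0,0,0],[0,0,0],[0,0,0]]' --rot '[[0,0,0],[0,0,0],[0,0,0],[0,0,0],[0,0,0],[0,0,0],[0,0,0],[0,0,0]]'

```text
clock: 50.75
tool_pos: [0.4048, 0.2467, 0.1768]
orientation: [[-0.571, -0.821, 0.001], [-0.821, 0.571, 0.001], [-0.002, -0.0, -1.0]]
contact_force: [-3.0, -0.1, 8.8]
gripper_width: 0.679
gripper_force: 24.9
```

Request:
play_rows --claw '[0.4,0.4,0.4,0.4,0.4,0.4,0.4,0.4]' --xyz '[[0,0,-0.5],[0,0,-1.5],[0,0,-2],[0,0,-3],[0,0,-2.5],[0,0,-1],[0,0,0],[0,0,0]]' --rot '[[0,0,0],[0,0,0],[0,0,0],[0,0,0],[0,0,0],[0,0,0],[0,0,0],[0,0,0]]'

```text
clock: 51.55
tool_pos: [0.4044, 0.2461, 0.2801]
orientation: [[-0.572, -0.821, -0.001], [-0.821, 0.572, -0.0], [0.0, 0.0, -1.0]]
contact_force: [-0.4, 0.1, -0.2]
gripper_width: 0.682
gripper_force: 27.3
```

```bash
python3 -c "
from h import *
go(527.5,379.8,110,145.1)
find('weight',370,218,27,('side',),.025)
"
```

```text
t 51.55 rotvec [ 0.    -0.     0.001] shift cm [-18.01  -2.45   1.51] | grasp pt [404.3 246.  125.1] F [-0.4  0.1 -0.2] w 0.682 gf 27.3 q1,6 [ 0.96 -1.57]
weight side (367.7, 223.5, 8.8, 44) 27.776732464080435
```

Request:
play_rows --claw '[0.4,0.4,0.4,0.4,0.4,0.4,0.4,0.4]' --xyz '[[-2,-0.3,0],[-3.5,-0.5,0],[-3.5,-0.5,0],[-3.5,-0.5,0],[-3.5,-0.4,0],[-2,-0.25,0],[0,0,1.5],[0,0,2.5]]' --rot '[[0,0,0],[0,0,0],[0,0,0],[0,0,0],[0,0,0],[0,0,0],[0,0,0],[0,0,0]]'

```text
clock: 52.4
tool_pos: [0.5282, 0.3808, 0.2392]
orientation: [[-0.571, -0.821, 0.0], [-0.821, 0.571, -0.0], [0.0, -0.0, -1.0]]
contact_force: [0.3, -0.7, -1.0]
gripper_width: 0.681
gripper_force: 27.3
```

Request:
play_rows --claw '[0.4,0.4,0.4,0.4,0.4,0.4,0.4,0.4]' --xyz '[[0,0,2.2],[0,0,1.2],[0,0,0.4],[0,0,0.2],[0,0,0],[0,0,0],[0,0,0],[0,0,0]]' --rot '[[0,0,0],[0,0,0],[0,0,0],[0,0,0],[0,0,0],[0,0,0],[0,0,0],[0,0,0]]'

```text
clock: 53.2
tool_pos: [0.5277, 0.3803, 0.2014]
orientation: [[-0.571, -0.821, 0.001], [-0.821, 0.571, 0.001], [-0.001, -0.0, -1.0]]
contact_force: [-0.3, 0.9, -0.9]
gripper_width: 0.681
gripper_force: 27.3
```

```bash
python3 -c "
from h import *
go(527.5,379.8,43,145.1)
c=snap('wrist');W=world(c)
hsv=cv2.cvtColor(c['img'],cv2.COLOR_RGB2HSV)
m=(hsv[...,0]<16)&(hsv[...,1]>120)&(hsv[...,2]>80)
p=W[m];p=p[(p[:,2]>.02)&(p[:,2]<.034)&(p[:,0]>.4)&(p[:,0]<.78)&(p[:,1]>.19)]
print(len(p),'perp',np.percentile(p[:,:2]@[.571,.821],[0.5,99.5]),'along',np.percentile(p[:,:2]@[-.8207,.5714],[0.5,99.5]),'tool',np.array([.5275,.3798])@np.array([[.571,-.8207],[.821,.5714]]))
"
```

```text
t 53.2 rotvec [-0.     0.001  0.001] shift cm [ 0.05 -0.01  0.34] | grasp pt [527.8 380.4  46.4] F [-0.3  0.9 -0.9] w 0.681 gf 27.3 q1,6 [ 0.92 -1.53]
53459 perp [0.56515467 0.65769997] along [-0.35854961 -0.17364194] tool [ 0.6130183  -0.21590153]
```

Request:
play_rows --claw '[0.4,0.4,0.4,0.4,0.4,0.4,0.4,0.4]' --xyz '[[0,0,0.2],[0,0,0.1],[0,0,0.1],[0,0,0],[0,0,0],[0,0,0],[0,0,0],[0,0,0]]' --rot '[[0,0,0],[0,0,0],[0,0,0],[0,0,0],[0,0,0],[0,0,0],[0,0,0],[0,0,0]]'

```text
clock: 54.05
tool_pos: [0.5277, 0.3802, 0.1988]
orientation: [[-0.571, -0.821, 0.001], [-0.821, 0.571, 0.001], [-0.001, -0.001, -1.0]]
contact_force: [-5.3, -3.3, 15.1]
gripper_width: 0.683
gripper_force: 28.5
```

Request:
play_rows --claw '[0.72,0.8,0.85,0.9,1,1,1,1]' --xyz '[[0,0,0],[0,0,0],[0,0,0],[0,0,0],[0,0,-1],[0,0,-3],[0,0,-3],[0,0,-3]]' --rot '[[0,0,0],[0,0,0],[0,0,0],[0,0,0],[0,0,0],[0,0,0],[0,0,0],[0,0,0]]'

```text
clock: 54.85
tool_pos: [0.5276, 0.3801, 0.2983]
orientation: [[-0.571, -0.821, 0.0], [-0.821, 0.571, -0.0], [0.0, -0.0, -1.0]]
contact_force: [0.8, 0.4, -0.0]
gripper_width: 1.001
gripper_force: 0.0
```

Request:
play_rows --claw '[1,1,1,1,1,1,1,1]' --xyz '[[0,0,0],[0,0,0],[2,1,0],[3,1.5,0],[2,1,0],[0,0,0],[0,0,0],[0,0,0]]' --rot '[[0,0,0],[0,0,0],[0,0,0],[0,0,0],[0,0,0],[0,0,0],[0,0,0],[0,0,0]]'

```text
clock: 55.65
tool_pos: [0.4593, 0.343, 0.2963]
orientation: [[-0.571, -0.821, -0.0], [-0.821, 0.571, -0.0], [0.0, -0.0, -1.0]]
contact_force: [0.8, -0.2, 0.4]
gripper_width: 1.001
gripper_force: 0.0
```

```bash
python3 -c "
from h import *
find('pot2',528,380,68,('wrist','side'),.06)
find('pot1',666,284,70,('wrist','side'),.06)
b=find('pot3',418,386,70,('wrist','side'),.04)[0]
if b: go(b[0],b[1],180,145)
"
```

```text
pot2 wrist (528.0, 380.0, 25.3, 2150) 67.50024301562175
pot2 side (525.9, 383.5, 25.8, 198) 67.24576536997115
pot1 wrist (659.7, 288.8, 23.8, 1166) 69.43213019632617
pot1 side (663.5, 288.0, 28.6, 160) 69.08750528120689
pot3 wrist (419.7, 385.4, 13.7, 1151) 69.53082103318083
pot3 side (417.8, 389.0, 13.8, 100) 69.65620348173807
t 55.95 rotvec [ 0.    -0.001  0.003] shift cm [-1.23  5.68 -3.87] | grasp pt [459.1 342.7 141.3] F [-0.8  0.2  0.4] w 0.999 gf 0.0 q1,6 [ 0.98 -1.59]
```

Request:
play_rows --claw '[1,1,1,1,1,1,1,1]' --xyz '[[-0.4,2,0],[-0.6,2.7,0],[-0.2,1,0],[0,0,2],[0,0,3],[0,0,3],[0,0,2],[0,0,0]]' --rot '[[0,0,0],[0,0,0],[0,0,0],[0,0,0],[0,0,0],[0,0,0],[0,0,0],[0,0,0]]'

```text
clock: 56.75
tool_pos: [0.4185, 0.384, 0.1938]
orientation: [[-0.572, -0.821, -0.003], [-0.821, 0.572, -0.005], [0.006, -0.0, -1.0]]
contact_force: [0.6, 0.3, 0.0]
gripper_width: 1.003
gripper_force: 0.0
```

Request:
play_rows --claw '[0.8,0.7,0.6,0.5,0.3,0.3,0.3,0.3]' --xyz '[[0,0,0],[0,0,0],[0,0,0],[0,0,0],[0,0,0],[0,0,0],[0,0,0],[0,0,0]]' --rot '[[0,0,0],[0,0,0],[0,0,0],[0,0,0],[0,0,0],[0,0,0],[0,0,0],[0,0,0]]'

```text
clock: 57.55
tool_pos: [0.4194, 0.3855, 0.1984]
orientation: [[-0.571, -0.821, 0.002], [-0.821, 0.571, 0.002], [-0.003, -0.0, -1.0]]
contact_force: [0.1, -1.1, 5.4]
gripper_width: 0.59
gripper_force: 25.2
```

Request:
play_rows --claw '[0.3,0.3,0.3,0.3,0.3,0.3,0.3,0.3]' --xyz '[[0,0,-0.5],[0,0,-1.5],[0,0,-3],[0,0,-3],[0,0,-3],[0,0,-1],[0,0,0],[0,0,0]]' --rot '[[0,0,0],[0,0,0],[0,0,0],[0,0,0],[0,0,0],[0,0,0],[0,0,0],[0,0,0]]'

```text
clock: 58.35
tool_pos: [0.4186, 0.3847, 0.316]
orientation: [[-0.572, -0.821, -0.001], [-0.821, 0.572, -0.0], [0.001, 0.0, -1.0]]
contact_force: [-0.5, -0.0, -2.5]
gripper_width: 0.584
gripper_force: 26.2
```

```bash
python3 -c "
from h import *
go(597,332,150,145.1)
"
```

```text
t 58.35 rotvec [ 0.    -0.001  0.001] shift cm [ -5.89 -17.64   1.1 ] | grasp pt [418.5 384.6 161. ] F [-0.5 -0.  -2.5] w 0.584 gf 26.2 q1,6 [ 1.09 -1.7 ]
```

Request:
play_rows --claw '[0.3,0.3,0.3,0.3,0.3,0.3,0.3,0.3]' --xyz '[[-0.6,-1.8,0],[-1.2,-3.6,0],[-1.2,-3.6,0],[-1.2,-3.6,0],[-1.1,-3.2,0],[-0.6,-1.8,0],[0,0,0],[0,0,2]]' --rot '[[0,0,0],[0,0,0],[0,0,0],[0,0,0],[0,0,0],[0,0,0],[0,0,0],[0,0,0]]'

```text
clock: 59.15
tool_pos: [0.598, 0.3329, 0.2969]
orientation: [[-0.572, -0.82, 0.001], [-0.82, 0.572, 0.001], [-0.001, -0.001, -1.0]]
contact_force: [1.7, -0.2, -0.5]
gripper_width: 0.587
gripper_force: 26.3
```

Request:
play_rows --claw '[0.3,0.3,0.3,0.3,0.3,0.3,0.3,0.3]' --xyz '[[0,0,2.8],[0,0,2.5],[0,0,1.2],[0,0,0.5],[0,0,0.2],[0,0,0],[0,0,0],[0,0,0]]' --rot '[[0,0,0],[0,0,0],[0,0,0],[0,0,0],[0,0,0],[0,0,0],[0,0,0],[0,0,0]]'

```text
clock: 59.95
tool_pos: [0.5973, 0.3332, 0.2257]
orientation: [[-0.571, -0.821, 0.001], [-0.821, 0.571, 0.001], [-0.002, -0.0, -1.0]]
contact_force: [0.5, 0.1, -1.1]
gripper_width: 0.59
gripper_force: 26.3
```

Request:
play_rows --claw '[0.3,0.3,0.3,0.3,0.3,0.3,0.3,0.3]' --xyz '[[0,0,0.1],[0,0,0.1],[0,0,0],[0,0,0],[0,0,0],[0,0,0],[0,0,0],[0,0,0]]' --rot '[[0,0,0],[0,0,0],[0,0,0],[0,0,0],[0,0,0],[0,0,0],[0,0,0],[0,0,0]]'

```text
clock: 60.75
tool_pos: [0.5971, 0.333, 0.2226]
orientation: [[-0.571, -0.821, 0.0], [-0.821, 0.571, -0.0], [0.0, -0.0, -1.0]]
contact_force: [0.6, -0.3, -1.6]
gripper_width: 0.59
gripper_force: 26.3
```

```bash
python3 -c "
from h import *
go(597,332,64,145.1)
"
```

```text
t 60.75 rotvec [-0.    -0.     0.001] shift cm [ 0.09 -0.05  0.36] | grasp pt [597.1 333.   67.6] F [ 0.6 -0.3 -1.6] w 0.59 gf 26.3 q1,6 [ 0.79 -1.4 ]
```

Request:
play_rows --claw '[0.3,0.3,0.3,0.3,0.3,0.3,0.3,0.3]' --xyz '[[0,0,0.1],[0,0,0.1],[0,0,0.1],[0,0,0],[0,0,0],[0,0,0],[0,0,0],[0,0,0]]' --rot '[[0,0,0],[0,0,0],[0,0,0],[0,0,0],[0,0,0],[0,0,0],[0,0,0],[0,0,0]]'

```text
clock: 61.55
tool_pos: [0.5971, 0.333, 0.2205]
orientation: [[-0.571, -0.821, 0.0], [-0.821, 0.571, 0.0], [-0.0, -0.0, -1.0]]
contact_force: [-3.2, -0.8, 5.7]
gripper_width: 0.589
gripper_force: 26.9
```

Contact. I'll open only partly so the fingers stay clear of the neighbours, then lift and retreat toward the robot.

Request:
play_rows --claw '[0.62,0.66,0.7,0.75,0.75,0.75,0.75,0.75]' --xyz '[[0,0,0],[0,0,0],[0,0,0],[0,0,0],[0,0,0],[0,0,-1],[0,0,-3],[0,0,-4]]' --rot '[[0,0,0],[0,0,0],[0,0,0],[0,0,0],[0,0,0],[0,0,0],[0,0,0],[0,0,0]]'

```text
clock: 62.35
tool_pos: [0.5967, 0.3326, 0.2991]
orientation: [[-0.571, -0.821, -0.003], [-0.821, 0.571, -0.003], [0.004, 0.001, -1.0]]
contact_force: [0.0, -0.2, -0.2]
gripper_width: 0.751
gripper_force: 0.0
```

Request:
play_rows --claw '[0.75,0.75,1,1,1,1,1,1]' --xyz '[[0,0,-4],[0,0,-4],[3,0,0],[4,0,0],[4,0,0],[3,0,0],[0,0,0],[0,0,0]]' --rot '[[0,0,0],[0,0,0],[0,0,0],[0,0,0],[0,0,0],[0,0,0],[0,0,0],[0,0,0]]'

```text
clock: 63.15
tool_pos: [0.517, 0.2176, 0.3811]
orientation: [[-0.571, -0.821, 0.002], [-0.821, 0.571, 0.001], [-0.002, -0.001, -1.0]]
contact_force: [1.0, 0.4, 0.1]
gripper_width: 1.002
gripper_force: 0.0
```

```bash
python3 -c "
from h import *
go(597,332,64,145.1)
find('pot3',597,333,92,('wrist','side'),.05)
find('pot1',666,284,70,('side','top'),.05)
find('pot2',528,380,68,('side','top'),.05)
snap('side','side10.png')
"
```

```text
t 63.15 rotvec [-0.001  0.002  0.001] shift cm [-1.396e+01 -1.000e-02  1.621e+01] | grasp pt [517.3 217.8 226.1] F [1.  0.4 0.1] w 1.002 gf 0.0 q1,6 [ 0.75 -1.36]
pot3 wrist (597.6, 332.0, 13.9, 596) 91.44699121096747
pot3 side (594.9, 334.3, 15.3, 91) 90.8185399429725
pot1 side (664.2, 287.2, 26.5, 164) 69.19982832419267
pot1 top None 0
pot2 side (525.1, 384.6, 26.8, 195) 67.67642926268407
pot2 top None 0
```

View pics/side10.png

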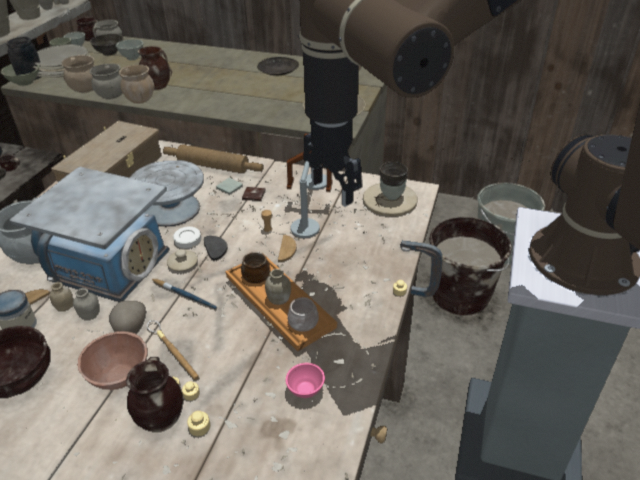

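The three pots stand on the board around (280,290), the stack is on the batt at (392,185), and the gauge is on the bar at (295,170). The weight, rib and stamp haven't moved. I'll check the gauge and stack numerically, then hand in.

```bash
python3 -c "
from h import *
X=world(read_camera('top')).reshape(-1,3);g=X[(X[:,2]>.19)&(X[:,2]<.215)&(np.hypot(X[:,0]-.644,X[:,1]+.018)<.04)]
print('tab',len(g),g.mean(0))
s=find('stack',457,-93,97,('side',))
if len(g)>5 and s[0]: print(hand_in())
"
```

```text
tab 93 [ 0.64158733 -0.01680481  0.20046186]
stack side (454.2, -89.6, 36.7, 163) 95.72709964596189
the job is handed in; nothing more can be done
None
```

The job is done and handed in: the gauge hangs free on the bar, all four tea bowls are nested on the batt, the three pots stand upright on the ware board, and the stamp, weight and rib stayed where they were.

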